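# Put the electronics bench kit back into its foam tray

## Task

Put the loose bench kit back into the foam tray: lay the multimeter, the component tester and the desoldering pump each flat, face up, fully down in the pocket cut to its own size and shape (either way round), and stack the two solder reels in the round pocket, the wide one flat at the bottom and the small one centred on top of it. Set everything down without dropping it, and leave the half-built circuit board where it stands.

Things in the scene. Friction and masses are not known exactly. Their poses are not given: they have to be found in the camera images.
- meter (a point): Hand-held digital multimeter, grey with black edge, display, round dial, three jacks: 124 (x) x 56 (y) x 28 mm high, dial 5 mm higher. Lies face up on the bench. This point: centre of its body, 14 mm above its underside; x along its length (display end +x), z up. About 0.2 kg.
- tester (a point): Pocket component tester, grey plastic box with a display and a black lever socket: 84 (x) x 48 (y) x 22 mm high, socket 4 mm higher. Shorter and lower than the multimeter, and has no dial. Lies face up. This point: centre of its body, 11 mm above its underside; x along its length, z up. About 0.1 kg.
- pump (a point): Desoldering pump lying on its side: aluminium barrel 24 mm across, 72 mm long between two square black collars (26 mm wide and high; it does not roll), white nozzle at +x, plunger with thumb disc at -x; 150 mm long in all. This point: middle of the barrel, 13 mm above the underside of the collars; x along the pump, z up. About 0.08 kg.
- wide_reel (a point): Wide solder reel lying flat on its flange: round, 60 mm across, 28 mm high, black flanges with silvery wound solder; flat on top. This point: its centre, 14 mm above its underside; z up. About 0.25 kg.
- small_reel (a point): Small solder reel lying flat on its flange: round, 40 mm across, 26 mm high, same materials. This point: its centre, 13 mm above its underside; z up. About 0.1 kg.
- foam_a_pocket (a point): Fixed foam insert 170 (x) x 99 (y) x 15 mm, one of four side by side in a low steel tray (176 x 404 mm, rim 22 mm above the bench), in any order. Dark top, 17 mm above the bench; pocket 7 mm deep down to the blue layer, at the insert's centre: large rectangle 136 (x) x 68 (y) mm, with a half-round finger scoop, 36 mm wide, 12 mm deep, amid each long side. This point: centre of the pocket floor, 10 mm above the bench; x along the insert, z up.
- foam_b_pocket (a point): Fixed foam insert 170 (x) x 99 (y) x 15 mm, one of four side by side in a low steel tray (176 x 404 mm, rim 22 mm above the bench), in any order. Dark top, 17 mm above the bench; pocket 7 mm deep down to the blue layer, at the insert's centre: smaller rectangle 96 (x) x 60 (y) mm, with a half-round finger scoop, 36 mm wide, 12 mm deep, amid each long side. This point: centre of the pocket floor, 10 mm above the bench; x along the insert, z up.
- foam_c_pocket (a point): Fixed foam insert 170 (x) x 99 (y) x 15 mm, one of four side by side in a low steel tray (176 x 404 mm, rim 22 mm above the bench), in any order. Dark top, 17 mm above the bench; pocket 7 mm deep down to the blue layer, at the insert's centre: long narrow slot 164 (x) x 38 (y) mm, with a half-round finger scoop, 36 mm wide, 12 mm deep, amid each long side. This point: centre of the pocket floor, 10 mm above the bench; x along the insert, z up.
- foam_d_pocket (a point): Fixed foam insert 170 (x) x 99 (y) x 15 mm, one of four side by side in a low steel tray (176 x 404 mm, rim 22 mm above the bench), in any order. Dark top, 17 mm above the bench; pocket 7 mm deep down to the blue layer, at the insert's centre: round, 72 mm across. This point: centre of the pocket floor, 10 mm above the bench; x along the insert, z up.
- board (a point): Half-built green circuit board, 66 (x) x 56 (y) mm, standing loose on four 11 mm brass standoffs, tallest component 25 mm above the bench; lies among the loose things. Not to be moved. This point: middle of the board, 12 mm above the bench; x along its length, z up.
Not all that is in view belongs to the job. Leave any blue or orange look-alike of the part that bears meter alone.

How it is judged:
By the outcome, as a careful person would: the job done as asked, in the order asked, and still so for the second after the job is handed in, with the robot touching nothing.
It also fails if it takes over 112 s, if anything falls off the work surface, if the arm or the gripper's body presses on something with over 40 N, if the wrist force passes 120 N, or if a joint passes its speed limit or range.

## Robot

A 6-joint arm with a two-finger parallel gripper is mounted at the origin on the work surface. World frame = base frame: x ahead of the robot, y to its left, z up, the work surface at z = 0. Lengths are in mm, angles in degrees, forces in N, time in s.
With the tool pointing down it reaches from about 275 to 775 mm from the base axis. Payload 14.6 kg.
Tool frame: the origin (TCP) lies midway between the tips of the shut fingers; the grasp point (between the pads) lies 19 mm behind it; z points along the fingers, x is the direction in which the jaws open and shut, and the axes are right-handed (so a half turn about z gives the same grasp; the last joint's range is limited). The gripper opens to 85 mm and grips with 20 to 120 N. Pads are 22 mm wide; open, the fingers measure 114 mm over their backs; the gripper's body (76 mm by 85 mm) begins 54 mm behind the grasp point. The pads swing forward as they close: fully open they stand 13 mm farther back than shut.
Start: joints at [58.711, 15.075, -2.767, 72.158, 0, 81.102], TCP at [199.992, 485.419, 231.278] pointing down, gripper open.
Joint ranges: [-151.79, 151.79], [-50.71, 97.33], [-67.44, 78.34], [-121.81, 120.89], [-77.56, 73.72], [-180, 180]. Speed limits (degrees/s): [108.29, 108.29, 147.25, 159.86, 180, 180].

## Interface

Orientations are given as a 3x3 rotation matrix whose columns are the frame's x, y, z axes.
In Python, from station import ctrl gives the robot as it stands. The module is installed in compiled form; this text tells all that it offers.
- The arm moves only by the tool apply_moves, never from a script. Its arguments are lists of equal length, an entry for each row: "xyz": the shift along the world's x, y, z in mm, a list of three; "turn": the turn about the world's z in rad; "jaw": the finger opening in mm, from 0 to 85.4. In form: {"xyz": [[x, y, z], ...], "turn": [turn, ...], "jaw": [jaw, ...]}. A call has 1 to 8 rows; each row is the pose to reach, as a shift and turn from the pose commanded when the call began; what a row does not reach only later rows make up. A row lasts 1/8 s, in which the tool goes at most 62.5 mm and 10.7 degrees, less where a joint would pass 70% of its speed; a pose out of reach is approached as far as the arm can. A call with a gripper value outside its range is refused whole. The fingers move at their own pace and stop on an object; "grip_force" is the grip in N (left out, the last holds). Time passes only in rows, so rows that repeat a pose let the fingers close. It gives the time, the measured TCP pose, the force and the opening at its end, in the units of the state.
- ctrl.get_state(): the state, without advancing time (a new reading comes with each control period).
- ctrl.grab_frame(name): name is "side" or "top"; returns a dict with "image" (480x640x3 uint8, red, green, blue), "K" (3x3 intrinsics, pixels), "R" (3x3) and "t" (3): a world point X has camera coordinates R X + t. Camera axes: x right, y down, z forward; pixel columns grow to the right and rows downward; lengths in mm; the calibration is good to about 2 mm. A picture is of the moment at which its call begins. There is no depth.
- ctrl.job_done(): hands the job in, once; it reports no verdict.
The state is a dict: "t": time; "joint_positions": joint angles; "qd": joint speeds; "joint_efforts": joint torques, N m; "eef_pos": TCP position; "tcp_rot": TCP orientation; "wrist_force": force on the tool from outside, world axes, zero at the start; "wrist_torque": the same for the moment, N m; "gripper_width": finger opening in mm.
Only numpy, scipy, OpenCV 4.12 (cv2) and the standard library are available. Lean on these libraries where they do the work, as an engineer would, in place of code of your own. Each camera call takes 0.05 s, during which the arm holds its last target.

## Working session

There is one attempt and no reset: what is moved stays moved. The work goes in short steps, Python scripts to look and compute and a tool call to move; the robot and the scene stay as the last step left them, time stands still between calls to the robot, and variables do not carry over. Pictures are saved under pics/ and viewed, and the job is handed in when it is done.

Besides the shell and the picture viewer there is one more tool, called after ">>>" by a JSON object that holds its "method" and its "body". apply_moves: Moves the arm, as the interface text tells. Its arguments: {"type":"object","properties":{"xyz":{"type":"array","items":{"type":"array","items":{"type":"number"}}},"turn":{"type":"array","items":{"type":"number"}},"jaw":{"type":"array","items":{"type":"number"}},"grip_force":{"type":"number"}},"required":["xyz","turn","jaw"]}

```bash
mkdir -p pics
cat > h.py <<'E'
import numpy as np, cv2, pickle
def grab(n,name=None):
    from station import ctrl
    f=ctrl.grab_frame(n)
    if name: cv2.imwrite(f'pics/{name}.png',f['image'][:,:,::-1])
    pickle.dump(f,open(f'{n}.pkl','wb'))
    return f
def load(n): return pickle.load(open(f'{n}.pkl','rb'))
def ray(f,u,v,z):
    K,R,t=map(np.array,(f['K'],f['R'],f['t'])); c=-R.T@t; d=R.T@np.linalg.inv(K)@np.array([u,v,1.])
    return c+d*(z-c[2])/d[2]
def proj(f,X):
    K,R,t=map(np.array,(f['K'],f['R'],f['t'])); p=K@(R@np.array(X,float)+t); return p[:2]/p[2]
E
python3 - <<'E'
from h import *
for n in('top','side'):
    f=grab(n,n+'0'); print(n,-np.array(f['R']).T@np.array(f['t']),np.array(f['R']).round(3).tolist(),f['K'])
from station import ctrl
print(ctrl.get_state())
E
```

```text
top [435.78864242  32.9889965  936.49687237] [[0.024, -1.0, -0.002], [-0.997, -0.024, -0.069], [0.069, 0.004, -0.998]] [[478.0617606    0.         317.43200069]
 [  0.         478.0617606  242.65627043]
 [  0.           0.           1.        ]]
side [ 443.34679238 -979.40716515 1006.30828239] [[0.999, -0.042, 0.016], [-0.017, -0.685, -0.729], [0.041, 0.728, -0.685]] [[614.95832761   0.         329.55624162]
 [  0.         614.95832761 240.69489416]
 [  0.           0.           1.        ]]
{'t': 0.1, 'joint_positions': array([ 5.87098293e+01,  1.50969857e+01, -2.79673637e+00,  7.21593440e+01,
        2.00716661e-03,  8.11023255e+01]), 'qd': array([ 0.01215334,  0.02678587,  0.14129562, -0.07248866,  0.09853011,
        0.00531285]), 'joint_efforts': array([ 3.21227053e-03, -6.38575172e+01,  3.85063720e+01,  9.96439077e-03,
       -1.32413279e-04, -2.16701004e-06]), 'eef_pos': array([199.87357772, 485.22312442, 230.88683591]), 'tcp_rot': array([[ 3.80949071e-01,  9.24595881e-01, -5.10967581e-04],
       [ 9.24595575e-01, -3.80949372e-01, -7.73268925e-04],
       [-9.09614043e-04, -1.77862285e-04, -9.99999570e-01]]), 'wrist_force': array([-0.46829098, -0.02267737, -0.92087497]), 'wrist_torque': array([-0.00106797,  0.02189421, -0.03382983]), 'gripper_width': 85.54004015973435}
```

View pics/top0.png

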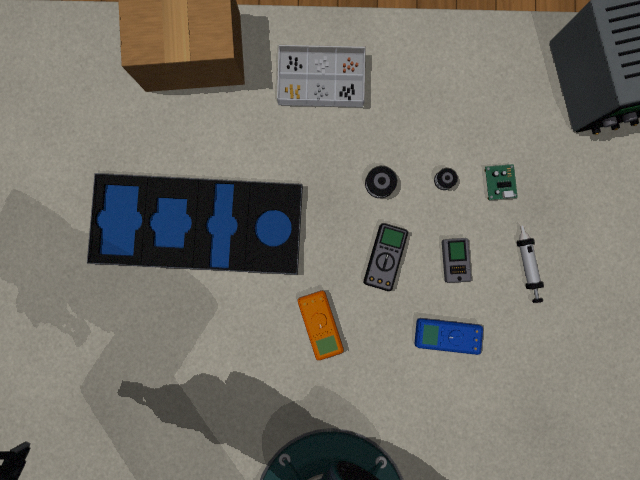

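View pics/side0.png

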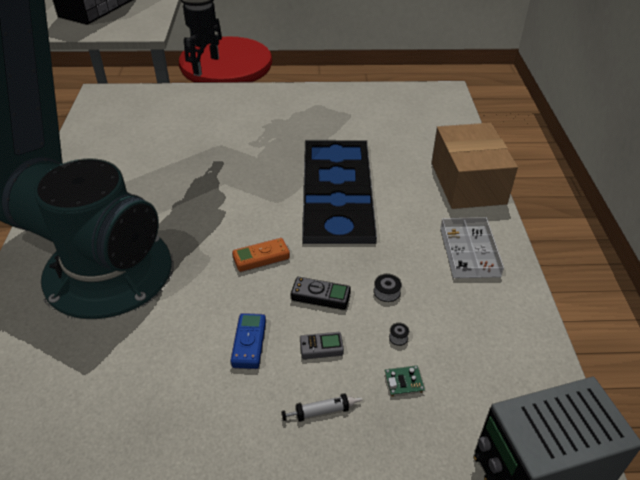

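Top view candidates for the meter: grey/black (386,257), blue (449,336), orange (321,325). The grey one with dial is the meter, and the other two stay. The tester is at (457,260), smaller and without a dial. The pump is at (530,262), the wide reel at (381,181), the small reel at (446,178), and the board at (501,183), which I leave. The pockets, left to right, are A, B, C and D. Next I check a close crop and measure.

```bash
cat > meas.py <<'E'
from h import *
def sil(f,box,z,dv=28):
    x0,y0,x1,y1=box; im=f['image'][y0:y1,x0:x1].astype(np.int16)
    bg=np.median(np.concatenate([im[0],im[-1],im[:,0],im[:,-1]]),axis=0)
    m=(np.abs(im-bg).max(2)>dv).astype(np.uint8)
    return im,m
E
python3 - <<'E'
from h import *
f=load('top');g=load('side')
a=cv2.resize(f['image'][150:310,350:560],None,fx=3.8,fy=3.6,interpolation=cv2.INTER_CUBIC)
cv2.imwrite('pics/c1.png',a[:,:,::-1])
a=cv2.resize(f['image'][160:285,80:310],None,fx=3.4,fy=3.4,interpolation=cv2.INTER_CUBIC)
cv2.imwrite('pics/c2.png',a[:,:,::-1])
a=cv2.resize(g['image'][260:435,270:440],None,fx=3.4,fy=3.4,interpolation=cv2.INTER_CUBIC)
cv2.imwrite('pics/c3.png',a[:,:,::-1])
E
```

```text
(no output)
```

View pics/c1.png

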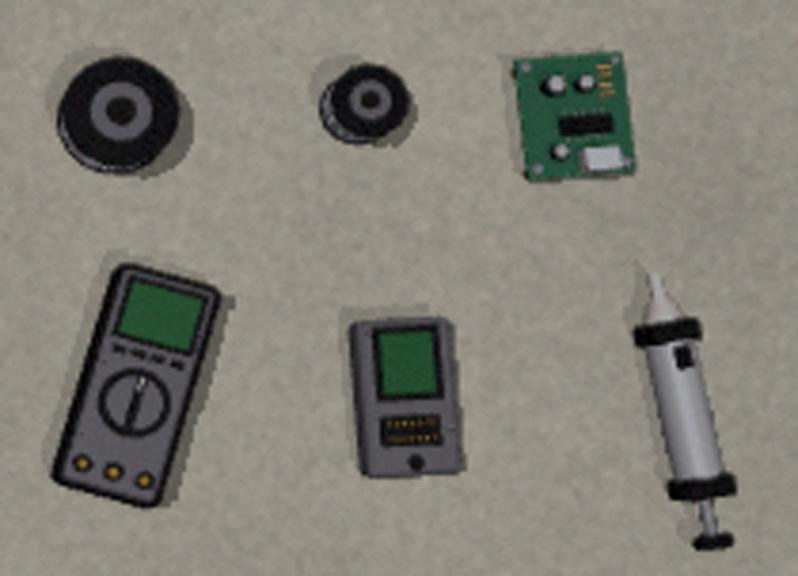

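View pics/c2.png

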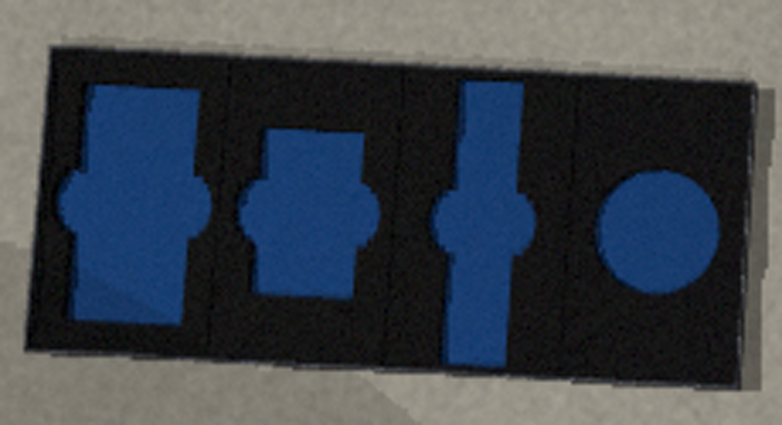

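View pics/c3.png

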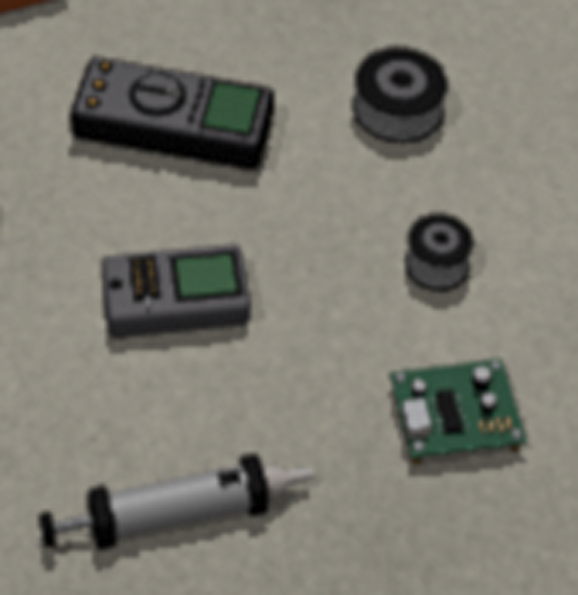

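```bash
cat > m1.py <<'E'
from h import *
boxes={'top':{'meter':(358,215,415,298),'tester':(435,230,478,290),'pump':(508,217,552,308),'wide':(358,158,404,206),'small':(430,160,464,198)},
'side':{'meter':(284,268,358,316),'tester':(294,324,350,367),'pump':(276,385,366,430),'wide':(368,266,408,306),'small':(384,316,414,350)}}
zs=dict(meter=14,tester=11,pump=13,wide=14,small=13)
def meas(f,n,k,thr=8):
    x0,y0,x1,y1=boxes[n][k]; im=f['image'][y0:y1,x0:x1].astype(int)
    r,g,b=im[...,0],im[...,1],im[...,2]
    m=(((r-b)<thr)|(im.max(2)<45)|(g-r>20)).astype(np.uint8)
    m=cv2.morphologyEx(m,cv2.MORPH_OPEN,np.ones((2,2),np.uint8)) if k!='pump' else m
    nc,l,s,c=cv2.connectedComponentsWithStats(m,connectivity=8); i=1+s[1:,4].argmax(); m=(l==i).astype(np.uint8)
    cs,_=cv2.findContours(m,cv2.RETR_EXTERNAL,cv2.CHAIN_APPROX_NONE)
    c=max(cs,key=cv2.contourArea)[:,0]+[x0,y0]
    return m,c
if __name__=='__main__':
  for n in('top','side'):
    f=load(n); vis=f['image'][:,:,::-1].copy()
    for k in zs:
        m,c=meas(f,n,k)
        for p in c: vis[p[1],p[0]]=(0,0,255)
        P=np.array([ray(f,u,v,zs[k])[:2] for u,v in c],np.float32)
        r=cv2.minAreaRect(P); print(n,k,np.round(r[0],1),np.round(r[1],1),round(r[2],1), 'px',c.min(0),c.max(0))
    a=vis[150:310,350:560] if n=='top' else vis[260:435,270:440]
    cv2.imwrite(f'pics/v_{n}.png',cv2.resize(a,None,fx=3.4,fy=3.4,interpolation=cv2.INTER_NEAREST))
  f=load('top')
  for n in('top','side'):
    f=load(n);im=f['image'].astype(int); m=((im[...,2]>70)&(im[...,2]-im[...,0]>50)).astype(np.uint8)
    cs,_=cv2.findContours(m,cv2.RETR_EXTERNAL,cv2.CHAIN_APPROX_NONE)
    for c in cs:
        if cv2.contourArea(c)<80: continue
        c=c[:,0]; P=np.array([ray(f,u,v,10)[:2] for u,v in c],np.float32);r=cv2.minAreaRect(P)
        M=cv2.moments(P.reshape(-1,1,2)); print(n,'pocket px',c.mean(0).round(),np.round(r[0],1),np.round(r[1],1),round(r[2],1),'cen',round(M['m10']/M['m00'],1),round(M['m01']/M['m00'],1))
    # tray outline
    m=(im.max(2)<60).astype(np.uint8)|m
    m=cv2.morphologyEx(m,cv2.MORPH_CLOSE,np.ones((3,3)))
    seed=(180,230) if n=='top' else (320,190)
    nc,l,s,_=cv2.connectedComponentsWithStats(m); i=l[seed[1],seed[0]]
    cs,_=cv2.findContours((l==i).astype(np.uint8),cv2.RETR_EXTERNAL,cv2.CHAIN_APPROX_NONE); c=max(cs,key=cv2.contourArea)[:,0]
    P=np.array([ray(f,u,v,20)[:2] for u,v in c],np.float32);r=cv2.minAreaRect(P);print(n,'tray',i,r)
E
python3 m1.py
```

```text
top meter [474.1 -97.3] [ 58.2 124.7] 74.8 px [364 224] [409 291]
top tester [ 470.7 -234.1] [85.1 52.6] 4.5 px [443 239] [472 283]
top pump [ 469.1 -373.1] [151.4  34.2] 11.6 px [516 225] [543 302]
top wide [620.  -85.7] [59.3 64.5] 64.5 px [366 167] [398 198]
top small [ 628.6 -211.7] [39.  47.1] 35.0 px [435 169] [458 190]
side meter [478.8 -91.9] [ 72.6 126.3] 74.8 px [292 278] [350 311]
side tester [ 476.5 -228.5] [85.  60.2] 4.8 px [301 333] [344 360]
side pump [ 462.3 -370.1] [134.3  38.2] 11.7 px [282 394] [354 421]
side wide [625.6 -79.8] [81.9 57.9] 79.3 px [375 275] [402 302]
side small [ 634.2 -206.4] [58.1 37.4] 77.9 px [390 324] [409 346]
top pocket px [449. 336.] [ 326.3 -219. ] [126.3  55.5] 85.1 cen 326.3 -219.1
top pocket px [273. 228.] [527.5 123. ] [67.4 68.9] 64.9 cen 527.1 123.4
top pocket px [171. 222.] [533.1 323.9] [79.6 95. ] 88.2 cen 532.9 323.6
top pocket px [120. 220.] [536.2 424. ] [135.4  84.3] 1.4 cen 535.9 423.5
top pocket px [222. 225.] [529.4 223.5] [162.8  54.6] 2.1 cen 529.6 223.2
top tray 22 ((530.521240234375, 273.21466064453125), (404.4674377441406, 175.37338256835938), 88.2973861694336)
side pocket px [248. 339.] [ 328.  -201.7] [123.5  54.2] 84.9 cen 327.7 -202.0
side pocket px [339. 225.] [527.9 135.3] [58.5 66. ] 88.6 cen 527.9 134.7
side pocket px [338. 199.] [531.3 235.1] [162.8  47.9] 6.9 cen 532.7 235.7
side pocket px [337. 175.] [533.6 337.9] [66.2 94.3] 88.8 cen 533.9 336.3
side pocket px [336. 153.] [536.6 437. ] [ 76.9 133.5] 88.8 cen 536.7 436.7
side tray 14 ((531.7885131835938, 270.89080810546875), (421.1819763183594, 173.31222534179688), 88.40003967285156)
```

```bash
cd pics; python3 -c "
import cv2,numpy as np
a=cv2.imread('v_top.png');b=cv2.imread('v_side.png');print(a.shape,b.shape)"
```

```text
(544, 714, 3) (595, 578, 3)
```

View pics/v_top.png

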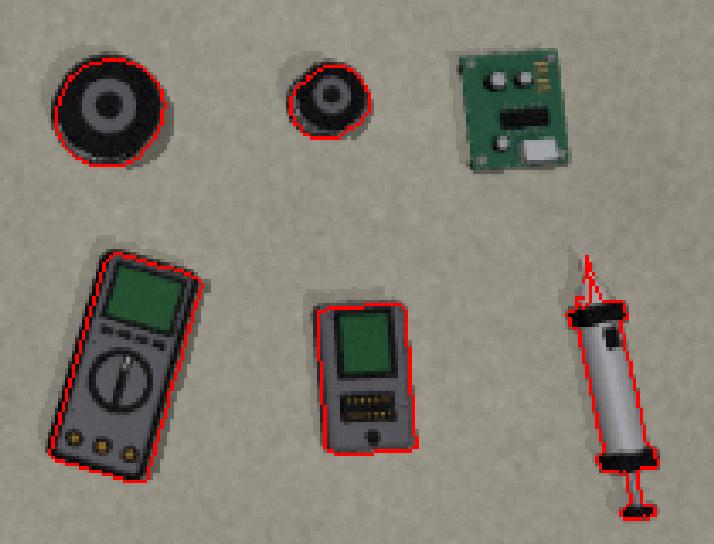

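View pics/v_side.png

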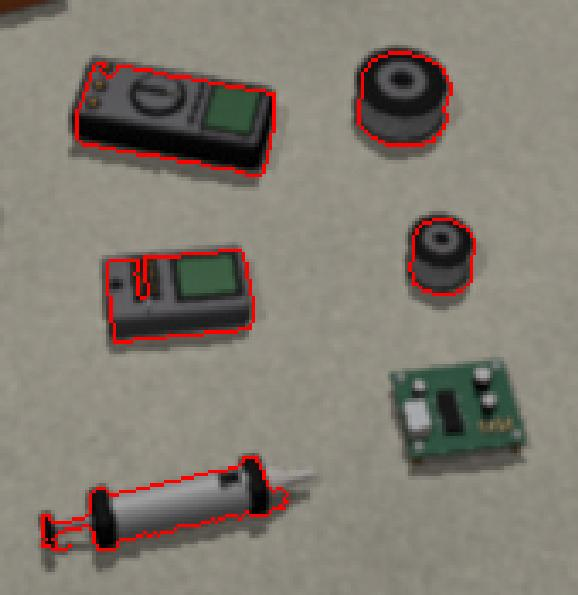

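```bash
sed -i "s/    m=cv2.morphologyEx(m,cv2.MORPH_OPEN.*/    m=m/; s/    c=max(cs,key=cv2.contourArea)\[:,0\]+\[x0,y0\]/    c=cv2.convexHull(max(cs,key=cv2.contourArea))[:,0]+[x0,y0]/" m1.py; python3 m1.py | grep -v pocket
```

```text
top meter [476.1 -95.3] [ 58.2 124.9] 74.8 px [363 223] [408 290]
top tester [ 472.8 -232.2] [85.4 52.7] 4.8 px [442 238] [471 282]
top pump [ 469.1 -373.1] [151.4  34.2] 11.6 px [516 225] [543 302]
top wide [622.  -83.7] [59.3 64.5] 64.5 px [365 166] [397 198]
top small [ 630.6 -209.8] [39.  47.1] 35.0 px [434 168] [457 189]
side meter [476.8 -89. ] [ 72.8 126.7] 74.8 px [291 277] [350 310]
side tester [ 474.4 -226.4] [85.6 61.2] 4.8 px [300 332] [343 359]
side pump [ 462.3 -370.1] [134.3  38.2] 11.7 px [282 394] [354 421]
side wide [623.8 -76.8] [82.2 58. ] 79.3 px [374 274] [401 301]
side small [ 632.5 -203.8] [58.2 37.4] 77.9 px [389 323] [408 345]
top tray 22 ((530.521240234375, 273.21466064453125), (404.4674377441406, 175.37338256835938), 88.2973861694336)
side tray 14 ((531.7885131835938, 270.89080810546875), (421.1819763183594, 173.31222534179688), 88.40003967285156)
```

View pics/v_top.png

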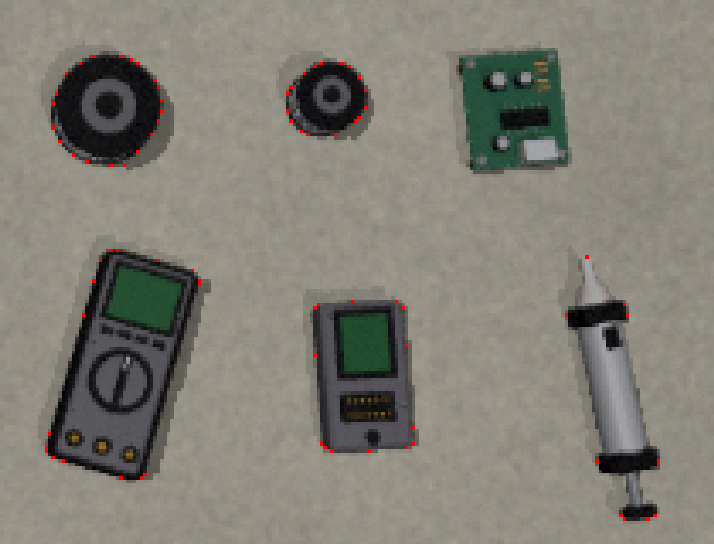

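>>> {"method": "apply_moves", "body": {"xyz": [[25, -53, 0], [50, -106, 0], [75, -159, 0], [100, -212, 0], [125, -265, 0], [150, -318, 0], [175, -371, 0], [200, -424, 0]], "turn": [0.02, 0.04, 0.06, 0.08, 0.1, 0.126, 0.126, 0.126], "jaw": [80, 80, 80, 80, 80, 80, 80, 80]}}

```text
t: 1.1
eef_pos: [400.3, 59.5, 231.3]
tcp_rot: [[0.262, 0.965, 0.0], [0.965, -0.262, 0.0], [0.0, 0.0, -1.0]]
wrist_force: [0.5, 1.9, -0.2]
gripper_width: 80.1
```

>>> {"method": "apply_moves", "body": {"xyz": [[25, -53, -20], [50, -106, -50], [76, -156, -90], [76, -156, -131], [76, -156, -131], [76, -156, -131]], "turn": [0, 0, 0, 0, 0, 0], "jaw": [80, 80, 80, 80, 80, 80]}}

```text
t: 1.85
eef_pos: [476.2, -94.2, 101.6]
tcp_rot: [[0.261, 0.965, 0.001], [0.965, -0.261, -0.0], [0.0, 0.001, -1.0]]
wrist_force: [0.3, 0.2, 0.3]
gripper_width: 80.0
```

```bash
cat > crop.py <<'E'
from h import *; import sys
def c(n,name,x0,y0,x1,y1,s):
    f=grab(n); a=cv2.resize(f['image'][y0:y1,x0:x1],None,fx=s,fy=s,interpolation=cv2.INTER_CUBIC); cv2.imwrite(f'pics/{name}.png',a[:,:,::-1])
n,name=sys.argv[1:3]; c(n,name,*map(int,sys.argv[3:7]),float(sys.argv[7]))
E
python3 crop.py top t1 330 170 470 320 4; python3 crop.py side s1 250 200 400 330 5
python3 - <<'E'
from h import *
f=load('top')
for p in((525.3,242.4),(534.7,285.6),(530,264)): print(ray(f,*p,13))
from station import ctrl
s=ctrl.get_state();print(s['t'],s['eef_pos'],s['tcp_rot'][:,0],s['gripper_width'])
for n in('top','side'):
  print(n,proj(load(n),s['eef_pos']),proj(load(n),s['eef_pos']+[0,0,11]+40*s['tcp_rot'][:,0]),proj(load(n),s['eef_pos']+[0,0,11]-40*s['tcp_rot'][:,0]))
E
```

```text
[ 509.7787517  -365.21890004   13.        ]
[ 426.93027034 -382.77925878   13.        ]
[ 468.22452151 -374.02663166   13.        ]
1.95 [476.6708324  -94.21943058 102.08904225] [ 2.60794697e-01  9.65394259e-01 -2.25956692e-04] 79.42461832009984
top [391.98336192 254.04605895] [370.64594754 247.17825196] [415.32435609 260.34987898]
side [320.68287742 266.17296287] [325.11833332 249.19379605] [316.10645051 276.2281496 ]
```

View pics/t1.png

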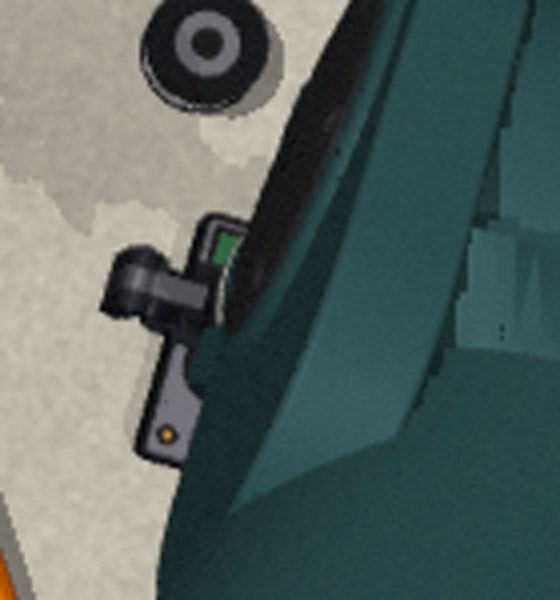

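View pics/s1.png

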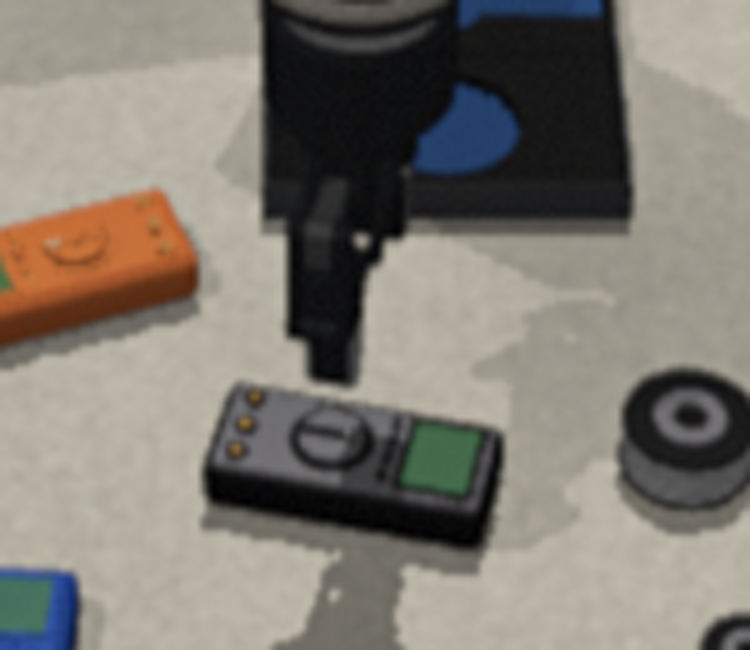

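The side view has the near fingertip at crop (332,382), above the meter, but the top view is occluded by the arm. The two cameras disagree by about 6 mm in y. I'll use the shut gripper with the jaw along x as a calibration point.

>>> {"method": "apply_moves", "body": {"xyz": [[0, 0, 0], [0, 0, 0], [0, 0, 0], [0, 0, 0], [0, 0, 0], [0, 0, 0], [0, 0, 0], [0, 0, 0]], "turn": [-0.18, -0.36, -0.54, -0.72, -0.9, -1.08, -1.26, -1.305], "jaw": [0, 0, 0, 0, 0, 0, 0, 0]}}

```text
t: 2.95
eef_pos: [476.6, -94.2, 101.9]
tcp_rot: [[1.0, -0.002, 0.002], [-0.002, -1.0, -0.001], [0.002, 0.001, -1.0]]
wrist_force: [-0.8, -0.7, -0.2]
gripper_width: -0.2
```

```bash
python3 crop.py side s2 270 220 370 300 7
python3 - <<'E'
from h import *
from station import ctrl
s=ctrl.get_state();print(s['t'],s['eef_pos'],s['tcp_rot'][:,0],s['gripper_width'])
for d in(0,11,-11):
  p=proj(load('side'),s['eef_pos']+[0,d,0]); print(p,(p-[270,220]+.5)*7-.5)
E
```

```text
3.0 [476.57156673 -94.23241996 101.833986  ] [ 0.99999533 -0.00210518  0.00221362] -0.09404902401163184
[320.63409794 266.26525351] [357.43868561 326.85677455]
[320.466505   262.46604377] [356.26553498 300.26230641]
[320.8038259  270.11286239] [358.62678132 353.79003672]
```

View pics/s2.png

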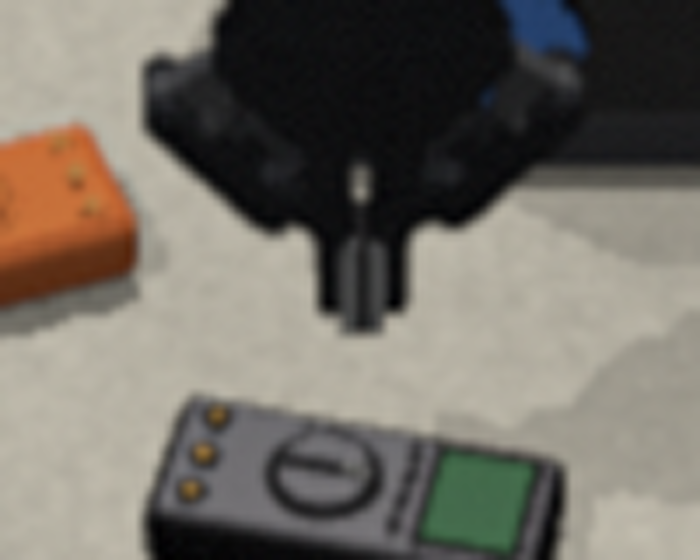

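The shut tip sits at crop (362,333) against a prediction of (359,354). So the side view is off by about 3 px (reads y too high by about 7 mm) and the top view agrees with the robot. I use the top values: meter (476,-95), jaw angle 74.8°.

>>> {"method": "apply_moves", "body": {"xyz": [[0, 0, 0], [0, 0, 0], [0, 0, 0], [0, 0, 0], [0, -1, -10], [0, -1, -20], [0, -1, -30], [0, -1, -40]], "turn": [0.18, 0.36, 0.54, 0.72, 0.9, 1.08, 1.26, 1.305], "jaw": [80, 80, 80, 80, 80, 80, 80, 80]}}

```text
t: 4.0
eef_pos: [476.6, -95.3, 61.2]
tcp_rot: [[0.257, 0.967, 0.002], [0.967, -0.257, -0.001], [-0.0, 0.002, -1.0]]
wrist_force: [-0.2, -0.2, 0.4]
gripper_width: 80.1
```

>>> {"method": "apply_moves", "body": {"xyz": [[0, 0, -25], [0, 0, -45], [0, 0, -55], [0, 0, -55], [0, 0, -55], [0, 0, -55], [0, 0, -55], [0, 0, -55]], "turn": [0, 0, 0, 0, 0, 0, 0, 0], "jaw": [80, 80, 80, 70, 60, 45, 45, 45], "grip_force": 40}}

```text
t: 5.0
eef_pos: [476.6, -95.5, 6.4]
tcp_rot: [[0.261, 0.965, 0.002], [0.965, -0.261, 0.0], [0.001, 0.002, -1.0]]
wrist_force: [-1.1, 4.7, 8.8]
gripper_width: 55.2
```

```bash
python3 crop.py side s3 250 220 400 330 5
```

```text
(no output)
```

View pics/s3.png

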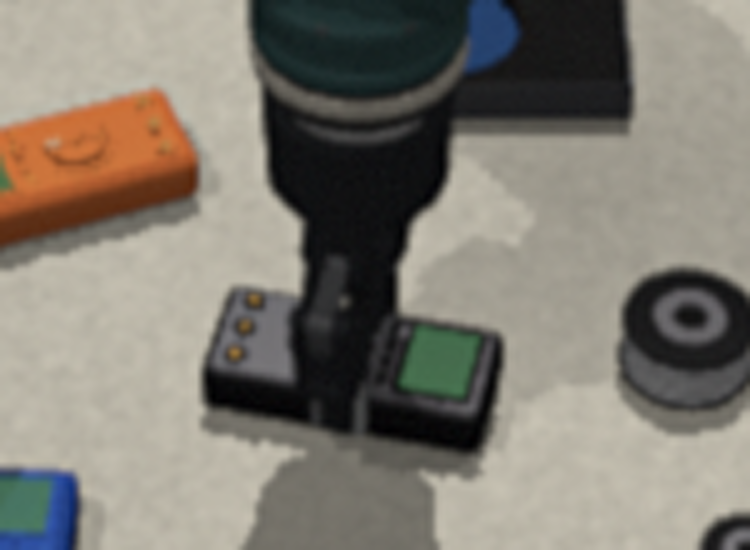

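Run:
```python
from h import *
f=load('side')
for o in (28,33,38):
  for z in(2,6,10): print(o,z,((proj(f,[476.4-.26*o,-95.5-.965*o,z])-[250,223]+.5)*5).round())
```

```text
28 2 [339. 430.]
28 6 [339. 424.]
28 10 [339. 418.]
33 2 [336. 439.]
33 6 [336. 433.]
33 10 [336. 427.]
38 2 [333. 448.]
38 6 [333. 442.]
38 10 [333. 436.]
```

>>> {"method": "apply_moves", "body": {"xyz": [[0, 0, 6], [0, 0, 12], [0, 0, 20], [0, 0, 40], [0, 0, 60], [0, 0, 75]], "turn": [0, 0, 0, 0, 0, 0], "jaw": [45, 45, 45, 45, 45, 45]}}

```text
t: 5.8
eef_pos: [476.1, -95.7, 81.5]
tcp_rot: [[0.262, 0.965, 0.001], [0.965, -0.262, -0.0], [-0.0, 0.001, -1.0]]
wrist_force: [-1.0, 0.3, -2.9]
gripper_width: 54.9
```

```bash
python3 crop.py side s4 250 180 400 330 4
```

```text
(no output)
```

View pics/s4.png

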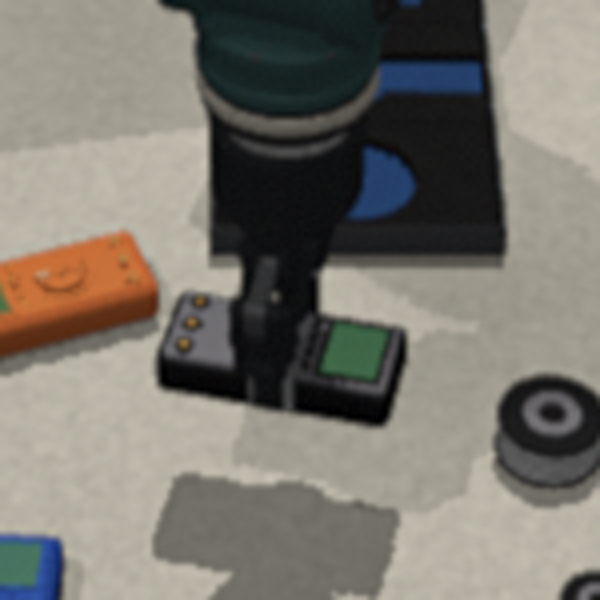

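Meter is held level at its middle. Carry it to pocket A, jaw angle 88.3°.

>>> {"method": "apply_moves", "body": {"xyz": [[4, 32, 0], [11, 85, 0], [18, 140, 0], [25, 197, 0], [32, 255, 0], [39, 313, 0], [46, 370, 0], [52, 427, 0]], "turn": [0.03, 0.06, 0.09, 0.12, 0.15, 0.18, 0.21, 0.236], "jaw": [45, 45, 45, 45, 45, 45, 45, 45]}}

```text
t: 6.85
eef_pos: [527.9, 333.4, 80.2]
tcp_rot: [[0.028, 1.0, 0.0], [1.0, -0.028, -0.0], [-0.0, 0.0, -1.0]]
wrist_force: [0.6, -0.6, -2.5]
gripper_width: 54.9
```

>>> {"method": "apply_moves", "body": {"xyz": [[4, 45, 0], [7, 75, 0], [8, 90, -10], [8, 90, -25], [8, 90, -35], [8, 90, -40], [8, 90, -40], [8, 90, -40]], "turn": [0, 0, 0, 0, 0, 0, 0, 0], "jaw": [45, 45, 45, 45, 45, 45, 45, 45]}}

```text
t: 7.85
eef_pos: [536.3, 421.3, 40.8]
tcp_rot: [[0.029, 1.0, 0.001], [1.0, -0.029, 0.0], [0.0, 0.001, -1.0]]
wrist_force: [-0.3, 0.3, -2.3]
gripper_width: 54.6
```

```bash
python3 crop.py side s5 280 80 400 200 5;python3 crop.py top t5 60 160 210 310 4
```

```text
(no output)
```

View pics/s5.png

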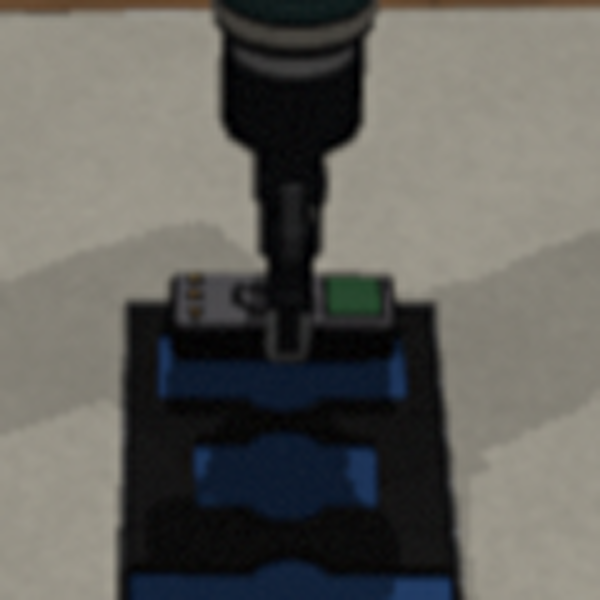

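View pics/t5.png

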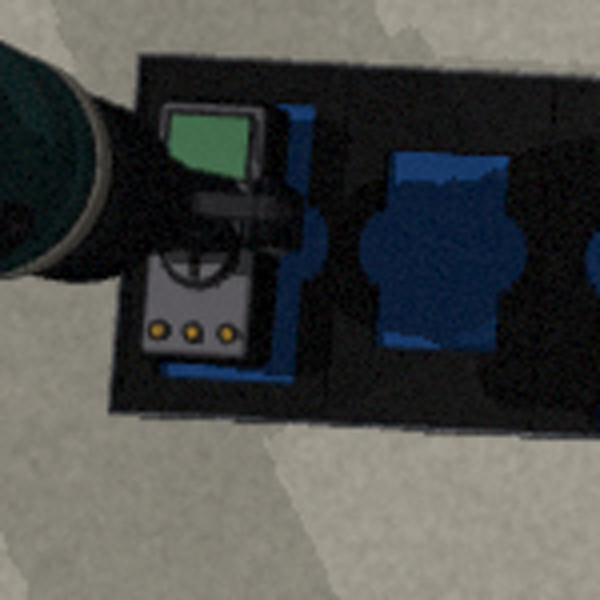

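>>> {"method": "apply_moves", "body": {"xyz": [[0, 0, -8], [0, 0, -14], [0, 0, -19], [0, 0, -22], [0, 0, -24], [0, 0, -25], [0, 0, -25], [0, 0, -25]], "turn": [0, 0, 0, 0, 0, 0, 0, 0], "jaw": [45, 45, 45, 45, 45, 45, 45, 45]}}

```text
t: 8.95
eef_pos: [535.9, 421.4, 16.4]
tcp_rot: [[0.029, 1.0, 0.001], [1.0, -0.029, 0.0], [0.0, 0.001, -1.0]]
wrist_force: [-4.6, -3.1, 11.4]
gripper_width: 55.0
```

```bash
python3 crop.py side s6 280 80 400 200 5;python3 crop.py top t6 60 160 210 310 4
```

```text
(no output)
```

View pics/s6.png

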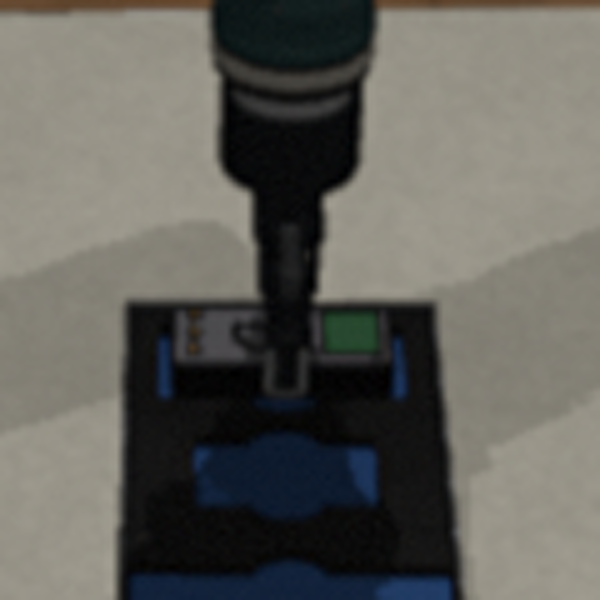

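View pics/t6.png

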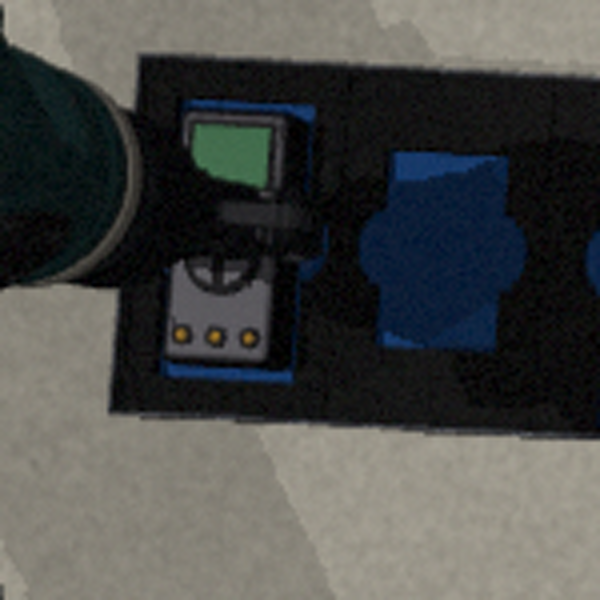

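Meter sits in the pocket with blue showing all round (x margins even). The wrist took 11 N, so it is on the floor. Release and go to the tester.

>>> {"method": "apply_moves", "body": {"xyz": [[0, 0, 0], [0, 0, 0], [0, 0, 0], [0, 0, 8], [0, 0, 25], [0, 0, 45], [0, -5, 65], [0, -30, 70]], "turn": [0, 0, 0, 0, 0, 0, 0, 0], "jaw": [58, 62, 65, 65, 65, 65, 65, 65]}}

```text
t: 10.05
eef_pos: [536.8, 392.4, 87.9]
tcp_rot: [[0.027, 1.0, 0.003], [1.0, -0.027, 0.002], [0.002, 0.003, -1.0]]
wrist_force: [0.3, -0.1, -0.5]
gripper_width: 64.9
```

>>> {"method": "apply_moves", "body": {"xyz": [[-5, -50, 0], [-11, -110, 0], [-17, -170, 0], [-23, -230, 0], [-29, -290, 0], [-35, -350, 0], [-41, -410, 0], [-47, -470, 0]], "turn": [0.014, 0.028, 0.042, 0.056, 0.07, 0.084, 0.098, 0.112], "jaw": [70, 70, 70, 70, 70, 70, 70, 70]}}

```text
t: 11.05
eef_pos: [489.1, -80.6, 86.7]
tcp_rot: [[-0.084, 0.996, 0.002], [0.996, 0.084, -0.001], [-0.001, 0.002, -1.0]]
wrist_force: [0.8, 0.3, 0.4]
gripper_width: 69.6
```

```bash
python3 crop.py top t7 60 160 310 310 3.2; python3 -c "
from station import ctrl;s=ctrl.get_state();print(s['eef_pos'],s['gripper_width'])"
```

```text
[488.96996315 -86.57127766  86.67470597] 69.95614291068024
```

View pics/t7.png

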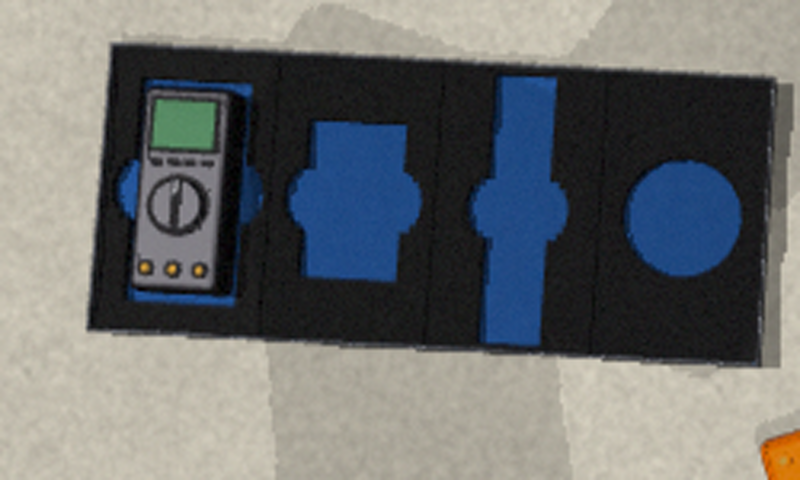

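Meter is fully in pocket A. On to the tester at (473,-232).

>>> {"method": "apply_moves", "body": {"xyz": [[-4, -45, 0], [-10, -95, -10], [-14, -135, -25], [-16, -153.5, -40], [-16, -153.5, -45], [-16, -153.5, -45]], "turn": [0, 0, 0, 0, 0, 0], "jaw": [72, 72, 72, 72, 72, 72]}}

```text
t: 11.85
eef_pos: [473.0, -231.0, 40.3]
tcp_rot: [[-0.084, 0.996, -0.0], [0.996, 0.084, 0.001], [0.001, -0.0, -1.0]]
wrist_force: [-0.0, 0.4, 0.9]
gripper_width: 72.1
```

```bash
python3 crop.py side s8 250 260 400 400 4; python3 -c "
from station import ctrl;s=ctrl.get_state();print(s['eef_pos'],s['gripper_width'])"
```

```text
[ 473.17997112 -230.97150513   40.61300368] 72.13739515607114
```

View pics/s8.png

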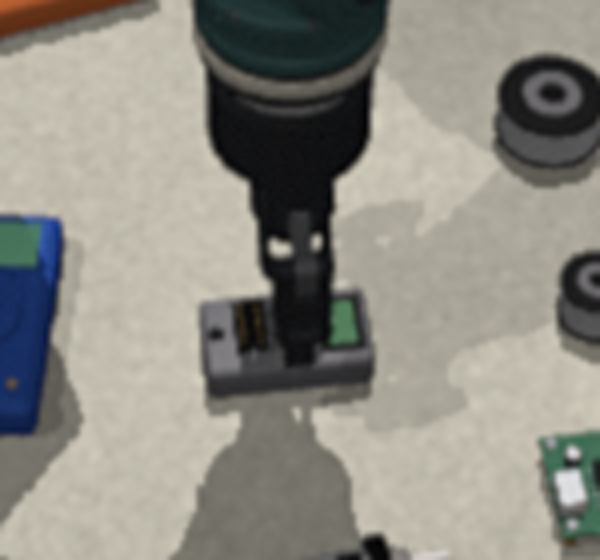

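>>> {"method": "apply_moves", "body": {"xyz": [[0, 0, -12], [0, 0, -26], [0, 0, -36], [0, 0, -36], [0, 0, -36], [0, 0, -36], [0, 0, -36], [0, 0, -36]], "turn": [0, 0, 0, 0, 0, 0, 0, 0], "jaw": [72, 72, 72, 64, 54, 38, 38, 38], "grip_force": 30}}

```text
t: 12.9
eef_pos: [473.2, -232.2, 4.7]
tcp_rot: [[-0.083, 0.997, 0.001], [0.997, 0.083, -0.0], [-0.0, 0.001, -1.0]]
wrist_force: [-1.7, 1.8, 6.0]
gripper_width: 47.1
```

>>> {"method": "apply_moves", "body": {"xyz": [[0, 0, 5], [0, 0, 12], [0, 0, 25], [0, 0, 50], [0, 0, 76], [0, 0, 76]], "turn": [0, 0, 0, 0, 0, 0], "jaw": [38, 38, 38, 38, 38, 38]}}

```text
t: 13.65
eef_pos: [474.0, -232.7, 82.5]
tcp_rot: [[-0.083, 0.997, 0.003], [0.997, 0.083, -0.002], [-0.002, 0.003, -1.0]]
wrist_force: [-0.3, 0.0, -1.4]
gripper_width: 47.4
```

```bash
python3 crop.py side s9 250 210 400 380 3.5; python3 -c "
from station import ctrl;s=ctrl.get_state();print(s['eef_pos'],s['gripper_width'])"
```

```text
[ 473.40989625 -232.37679099   81.17063233] 47.57540264914901
```

View pics/s9.png

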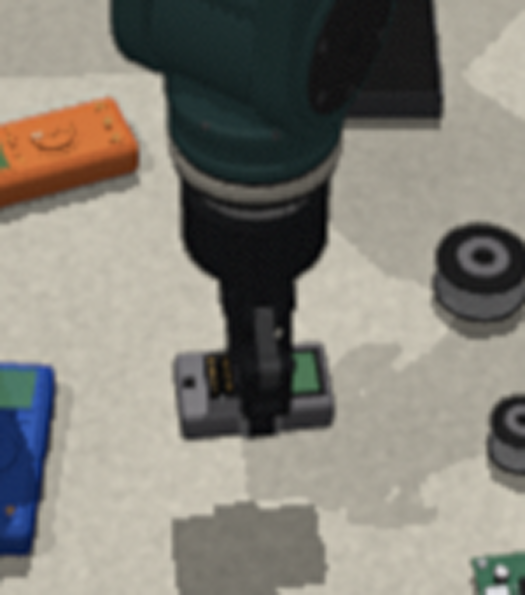

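Tester held level, with the finger about 2 mm toward +x of its middle. Carry to B and allow for that.

>>> {"method": "apply_moves", "body": {"xyz": [[3, 30, 0], [9, 82, 0], [15, 138, 0], [21, 196, 0], [27, 254, 0], [33, 312, 0], [40, 370, 0], [47, 427, 0]], "turn": [-0.014, -0.028, -0.042, -0.056, -0.07, -0.084, -0.098, -0.113], "jaw": [38, 38, 38, 38, 38, 38, 38, 38]}}

```text
t: 14.7
eef_pos: [519.5, 196.8, 79.5]
tcp_rot: [[0.03, 1.0, -0.001], [1.0, -0.03, -0.0], [-0.0, -0.001, -1.0]]
wrist_force: [1.1, -0.1, -0.4]
gripper_width: 47.4
```

>>> {"method": "apply_moves", "body": {"xyz": [[7, 50, 0], [12, 95, 0], [15, 120, -10], [15, 127, -25], [15, 127, -35], [15, 127, -40], [15, 127, -40], [15, 127, -40]], "turn": [0, 0, 0, 0, 0, 0, 0, 0], "jaw": [38, 38, 38, 38, 38, 38, 38, 38]}}

```text
t: 15.7
eef_pos: [535.3, 321.5, 40.8]
tcp_rot: [[0.03, 1.0, 0.001], [1.0, -0.03, 0.0], [0.0, 0.001, -1.0]]
wrist_force: [0.4, -0.1, -0.9]
gripper_width: 47.5
```

```bash
python3 crop.py side s10 280 100 400 220 5;python3 crop.py top t10 110 160 260 310 4
```

```text
(no output)
```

View pics/s10.png

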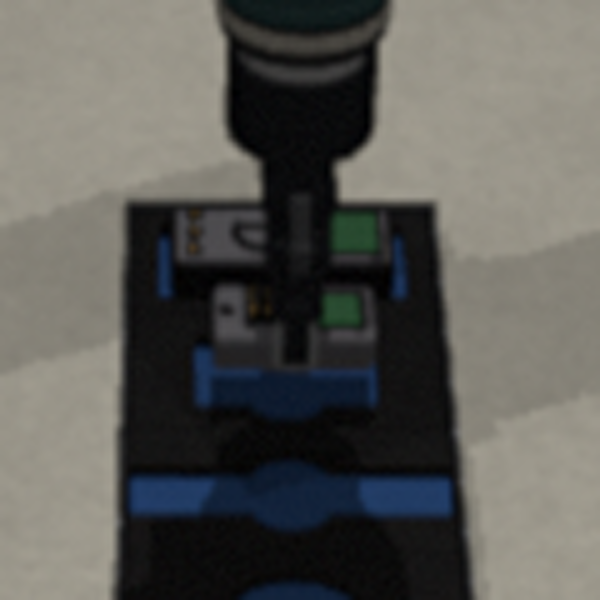

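View pics/t10.png

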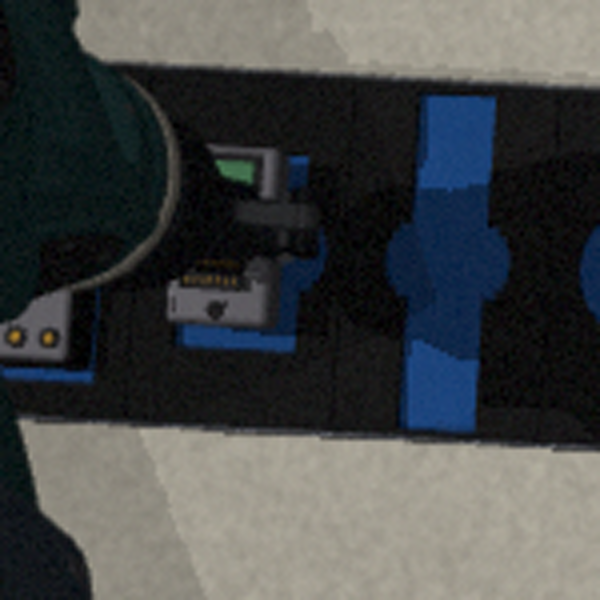

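Tester is about 4 mm too far +x (side: 212–377 against pocket 195–378). I shift -4 mm in x while lowering.

>>> {"method": "apply_moves", "body": {"xyz": [[-4, 0.5, 0], [-4, 0.5, -8], [-4, 0.5, -15], [-4, 0.5, -20], [-4, 0.5, -23], [-4, 0.5, -25], [-4, 0.5, -26], [-4, 0.5, -26]], "turn": [0, 0, 0, 0, 0, 0, 0, 0], "jaw": [38, 38, 38, 38, 38, 38, 38, 38]}}

```text
t: 16.8
eef_pos: [531.0, 322.4, 14.7]
tcp_rot: [[0.03, 1.0, 0.0], [1.0, -0.03, 0.0], [0.0, 0.0, -1.0]]
wrist_force: [-1.3, -1.6, 4.9]
gripper_width: 47.1
```

```bash
python3 crop.py side s11 280 100 400 220 5
```

```text
(no output)
```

View pics/s11.png

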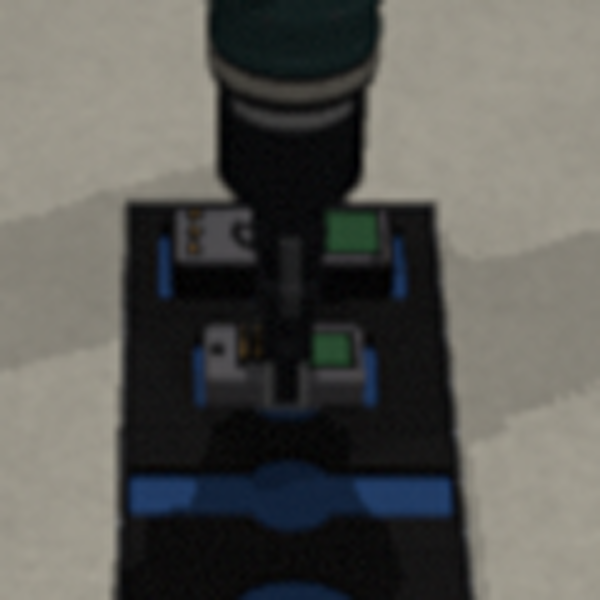

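Tester is centred and down (5 N). Release and go to the pump at barrel middle (468,-374), jaw angle 102°.

>>> {"method": "apply_moves", "body": {"xyz": [[0, 0, 0], [0, 0, 0], [0, 0, 0], [0, 0, 8], [0, 0, 25], [0, 0, 45], [0, -5, 65], [-3, -30, 70]], "turn": [0, 0, 0, 0, 0, 0, 0, 0], "jaw": [50, 54, 57, 57, 57, 57, 57, 57]}}

```text
t: 17.85
eef_pos: [528.7, 292.7, 85.7]
tcp_rot: [[0.028, 1.0, 0.002], [1.0, -0.028, 0.001], [0.001, 0.002, -1.0]]
wrist_force: [0.4, -0.3, -0.7]
gripper_width: 57.0
```

>>> {"method": "apply_moves", "body": {"xyz": [[-4, -50, 0], [-9, -110, 0], [-14, -170, 0], [-19, -230, 0], [-24, -290, 0], [-29, -350, 0], [-34, -410, 0], [-40, -470, 0]], "turn": [0.03, 0.06, 0.09, 0.12, 0.15, 0.18, 0.21, 0.237], "jaw": [57, 57, 57, 57, 57, 57, 57, 57]}}

```text
t: 18.85
eef_pos: [486.4, -180.0, 84.2]
tcp_rot: [[-0.206, 0.979, -0.0], [0.979, 0.206, 0.0], [0.0, -0.0, -1.0]]
wrist_force: [2.0, 0.2, 0.8]
gripper_width: 56.9
```

>>> {"method": "apply_moves", "body": {"xyz": [[-5, -50, 0], [-10, -105, 0], [-15, -155, 0], [-19, -185, -15], [-20, -196.5, -30], [-20, -196.5, -40], [-20, -196.5, -40], [-20, -196.5, -40]], "turn": [0, 0, 0, 0, 0, 0, 0, 0], "jaw": [57, 57, 57, 57, 57, 57, 57, 57]}}

```text
t: 19.85
eef_pos: [468.3, -373.2, 44.8]
tcp_rot: [[-0.207, 0.978, 0.0], [0.978, 0.207, -0.0], [-0.0, 0.0, -1.0]]
wrist_force: [0.1, 0.3, -0.6]
gripper_width: 57.2
```

```bash
python3 crop.py side s12 250 320 390 440 5;python3 crop.py top t12 60 160 310 310 3.2;  python3 -c "
from station import ctrl;s=ctrl.get_state();print(s['t'],s['eef_pos'],s['gripper_width'])"
```

```text
19.95 [ 468.4118874  -373.63053132   44.90342596] 56.73176300466494
```

View pics/s12.png

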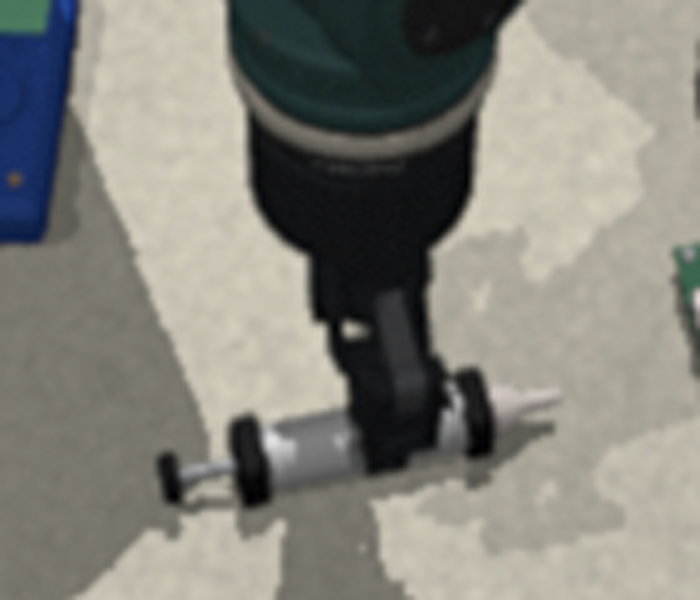

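View pics/t12.png

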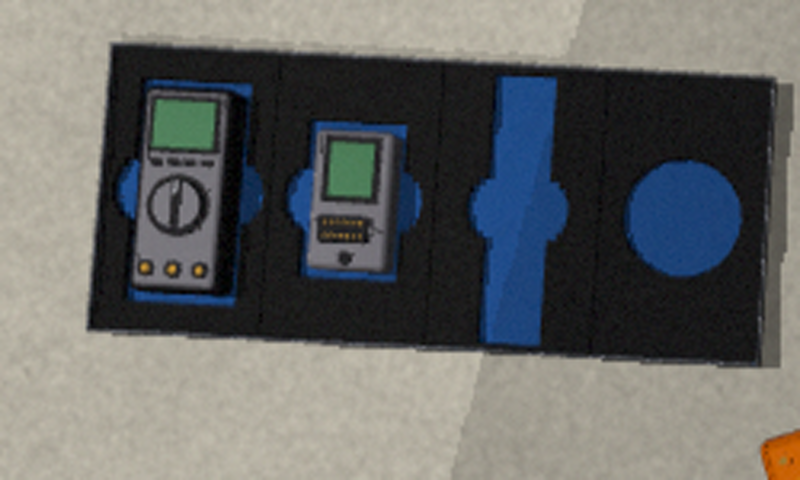

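Run:
```python
from h import *
f=load('side'); u=np.array([-.207,.978,0])
for z in (55,13):
  for o in(-12,-30,-36): print(z,o,((proj(f,np.array([468.3,-373.5,z])+o*u)-[250,320]+.5)*5).round())
```

```text
55 -12 [365. 417.]
55 -30 [377. 461.]
55 -36 [381. 476.]
13 -12 [364. 480.]
13 -30 [376. 524.]
13 -36 [380. 539.]
```

>>> {"method": "apply_moves", "body": {"xyz": [[-1, 0, -14], [-1, 0, -30], [-1, 0, -39], [-1, 0, -39], [-1, 0, -39], [-1, 0, -39], [-1, 0, -39], [-1, 0, -39]], "turn": [0, 0, 0, 0, 0, 0, 0, 0], "jaw": [56, 56, 56, 46, 34, 26, 16, 16], "grip_force": 30}}

```text
t: 20.95
eef_pos: [467.2, -374.2, 5.8]
tcp_rot: [[-0.206, 0.979, 0.001], [0.979, 0.206, -0.001], [-0.001, 0.0, -1.0]]
wrist_force: [-1.1, 1.1, 5.9]
gripper_width: 22.8
```

>>> {"method": "apply_moves", "body": {"xyz": [[0, 0, 5], [0, 0, 12], [0, 0, 25], [0, 0, 50], [0, 0, 75], [0, 0, 75]], "turn": [0, 0, 0, 0, 0, 0], "jaw": [16, 16, 16, 16, 16, 16]}}

```text
t: 21.7
eef_pos: [467.9, -374.9, 82.6]
tcp_rot: [[-0.206, 0.979, 0.003], [0.979, 0.206, -0.003], [-0.003, 0.002, -1.0]]
wrist_force: [0.4, -0.8, -1.3]
gripper_width: 22.5
```

```bash
python3 crop.py side s13 250 280 390 440 4;  python3 -c "
from station import ctrl;s=ctrl.get_state();print(s['t'],s['eef_pos'],s['gripper_width'])"
```

```text
21.75 [ 467.35868446 -374.46940484   81.25192295] 22.895392541552436
```

View pics/s13.png

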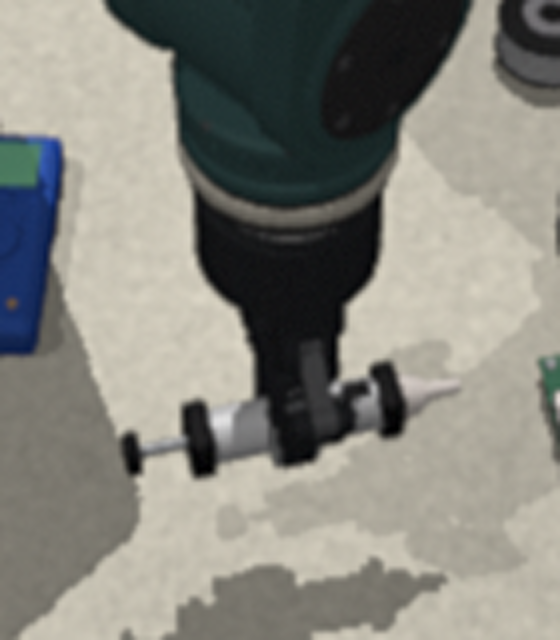

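Pump held level, finger mid-length (ends at cols 130 and 460, finger at 297). Carry to slot C.

>>> {"method": "apply_moves", "body": {"xyz": [[3, 30, 0], [8, 82, 0], [13, 138, 0], [19, 196, 0], [25, 254, 0], [31, 312, 0], [37, 370, 0], [43, 427, 0]], "turn": [-0.03, -0.06, -0.09, -0.12, -0.15, -0.18, -0.21, -0.239], "jaw": [16, 16, 16, 16, 16, 16, 16, 16]}}

```text
t: 22.75
eef_pos: [509.5, 54.8, 79.7]
tcp_rot: [[0.033, 0.999, -0.001], [0.999, -0.033, 0.0], [-0.0, -0.001, -1.0]]
wrist_force: [1.9, -0.4, -0.9]
gripper_width: 22.6
```

>>> {"method": "apply_moves", "body": {"xyz": [[8, 55, 0], [14, 110, 0], [18, 150, 0], [20, 170, -20], [20, 170, -35], [20, 170, -40], [20, 170, -40], [20, 170, -40]], "turn": [0, 0, 0, 0, 0, 0, 0, 0], "jaw": [16, 16, 16, 16, 16, 16, 16, 16]}}

```text
t: 23.75
eef_pos: [530.4, 222.4, 40.9]
tcp_rot: [[0.033, 0.999, 0.001], [0.999, -0.033, 0.0], [0.0, 0.001, -1.0]]
wrist_force: [-0.6, -0.6, 0.1]
gripper_width: 22.7
```

```bash
python3 crop.py side s14 280 130 400 250 5;python3 crop.py top t14 160 160 310 310 4
```

```text
(no output)
```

View pics/s14.png

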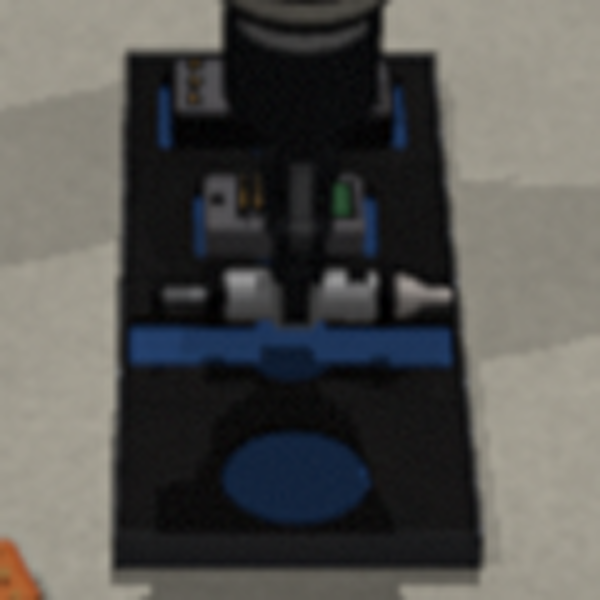

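View pics/t14.png

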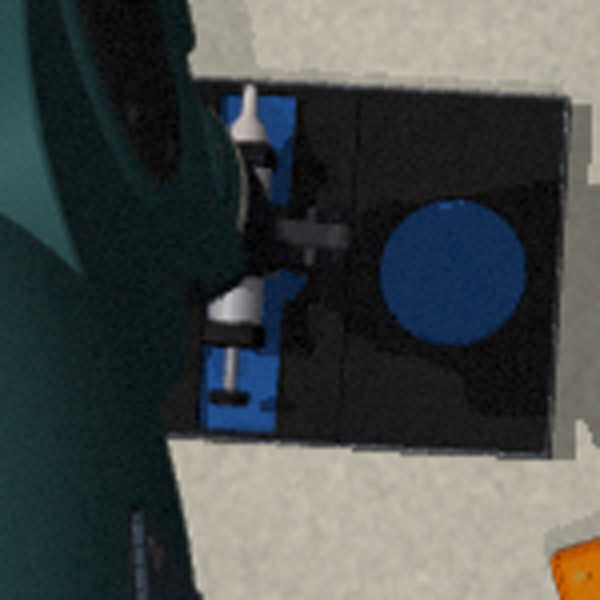

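Run:
```python
from h import *
f=load('top')
for p in((250,88),(229,398),(262,152),(234,333)): print(p,ray(f,p[0]/4+160-.4,p[1]/4+160-.4,48.5).round(1))
for p,z in(((222,97),10),((200,430),10),((296,97),17),((278,430),17)): print(p,ray(f,p[0]/4+160-.4,p[1]/4+160-.4,z).round(1))
```

```text
(250, 88) [607.9 218.5  48.5]
(229, 398) [462.1 222.7  48.5]
(262, 152) [577.7 211.7  48.5]
(234, 333) [492.4 221.6  48.5]
(222, 97) [610.6 240.1  10. ]
(200, 430) [447.4 244.4  10. ]
(296, 97) [610.1 202.6  17. ]
(278, 430) [448.2 205.3  17. ]
```

Pump centre reads (535, 220.6) and slot centre (529, 223). Correct by (-5.5, +2) and lower.

>>> {"method": "apply_moves", "body": {"xyz": [[-3, 1, 0], [-5.5, 2, -8], [-5.5, 2, -15], [-5.5, 2, -20], [-5.5, 2, -23], [-5.5, 2, -25], [-5.5, 2, -25.5], [-5.5, 2, -25.5]], "turn": [0, 0, 0, 0, 0, 0, 0, 0], "jaw": [16, 16, 16, 16, 16, 16, 16, 16]}}

```text
t: 24.85
eef_pos: [524.5, 224.9, 15.7]
tcp_rot: [[0.032, 0.999, 0.001], [0.999, -0.032, 0.0], [0.0, 0.001, -1.0]]
wrist_force: [-6.0, -1.4, 15.8]
gripper_width: 22.7
```

```bash
python3 crop.py side s15 280 130 400 250 5;python3 crop.py top t15 160 160 310 310 4
```

```text
(no output)
```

View pics/s15.png

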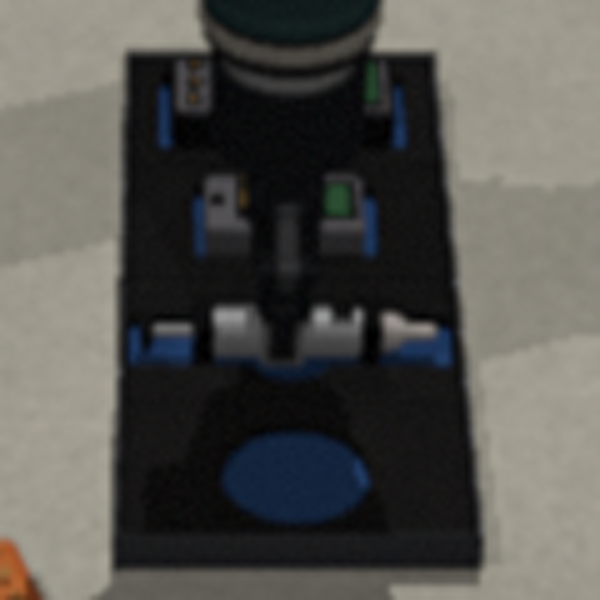

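View pics/t15.png

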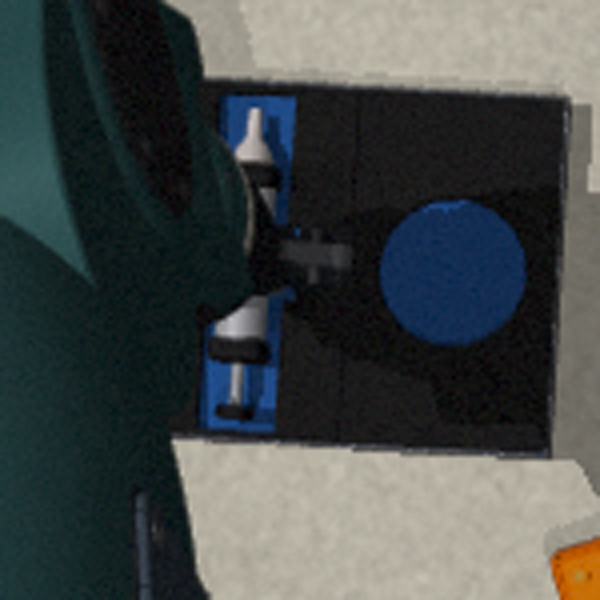

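Pump sits in the slot, its ends clear, with 16 N on the floor. Release and go to the wide reel with jaws along x, to keep clear of the tray's rim.

>>> {"method": "apply_moves", "body": {"xyz": [[0, 0, 0], [0, 0, 0], [0, 0, 0], [0, 0, 8], [0, 0, 25], [0, 0, 45], [0, -5, 65], [8, -30, 75]], "turn": [0, 0, 0, 0, 0, 0, 0, -0.1], "jaw": [26, 30, 34, 34, 34, 34, 34, 34]}}

```text
t: 25.95
eef_pos: [532.7, 195.5, 91.4]
tcp_rot: [[0.131, 0.991, 0.002], [0.991, -0.131, 0.0], [0.001, 0.001, -1.0]]
wrist_force: [0.6, -0.2, 0.5]
gripper_width: 33.7
```

>>> {"method": "apply_moves", "body": {"xyz": [[10, -30, 0], [20, -65, 0], [32, -100, 0], [44, -135, 0], [56, -170, 0], [68, -205, 0], [80, -245, 0], [89.5, -279, 0]], "turn": [-0.18, -0.36, -0.54, -0.72, -0.9, -1.08, -1.26, -1.43], "jaw": [82, 82, 82, 82, 82, 82, 82, 82]}}

```text
t: 26.95
eef_pos: [622.4, -85.6, 90.3]
tcp_rot: [[1.0, 0.003, 0.0], [0.003, -1.0, -0.0], [0.0, 0.0, -1.0]]
wrist_force: [-0.7, 0.3, 0.2]
gripper_width: 81.9
```

>>> {"method": "apply_moves", "body": {"xyz": [[0, 0, -15], [0, 0, -30], [0, 0, -40], [0, 0, -40]], "turn": [0, 0, 0, 0], "jaw": [82, 82, 82, 82]}}

```text
t: 27.45
eef_pos: [621.3, -83.2, 48.9]
tcp_rot: [[1.0, 0.011, -0.002], [0.011, -1.0, 0.0], [-0.002, -0.001, -1.0]]
wrist_force: [-0.7, 0.1, -0.3]
gripper_width: 81.7
```

```bash
python3 crop.py side s16 310 200 450 360 4; python3 crop.py top t16 60 160 310 310 3.2;  python3 -c "
from station import ctrl;s=ctrl.get_state();print(s['t'],s['eef_pos'],s['gripper_width'],s['tcp_rot'][:,0])"
```

```text
27.55 [622.06897821 -83.57621021  50.03353414] 82.30727669454858 [9.99949447e-01 1.00535666e-02 1.69333544e-04]
```

View pics/s16.png

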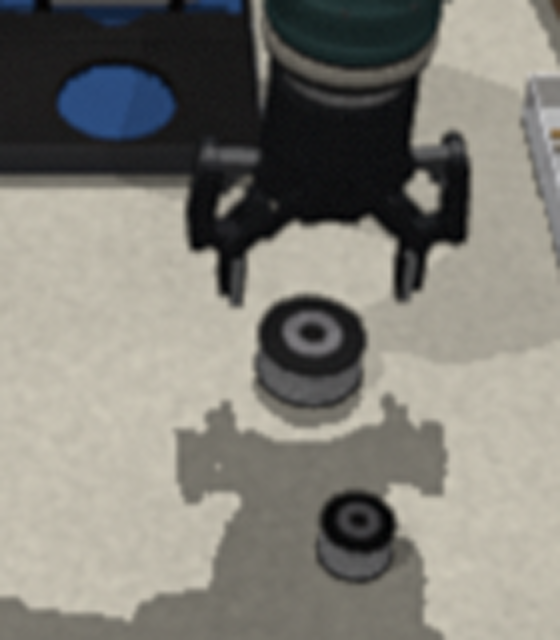

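View pics/t16.png

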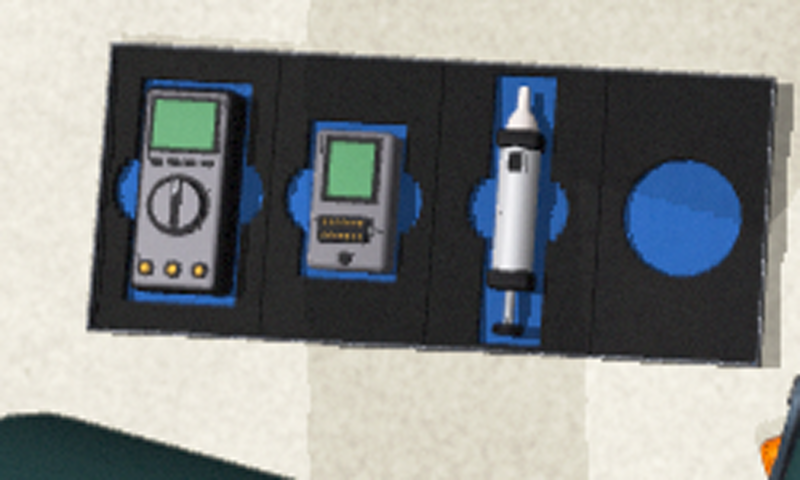

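All three items are correctly seated. Lower onto the wide reel.

>>> {"method": "apply_moves", "body": {"xyz": [[0, 0, -14], [0, 0, -30], [0, 0, -41], [0, 0, -41], [0, 0, -41], [0, 0, -41], [0, 0, -41], [0, 0, -41]], "turn": [0, 0, 0, 0, 0, 0, 0, 0], "jaw": [82, 82, 82, 74, 66, 52, 52, 52], "grip_force": 45}}

```text
t: 28.55
eef_pos: [622.2, -84.2, 9.6]
tcp_rot: [[1.0, 0.009, 0.001], [0.009, -1.0, -0.0], [0.001, 0.0, -1.0]]
wrist_force: [-1.9, -0.2, 5.2]
gripper_width: 58.1
```

```bash
python3 crop.py side s17 340 220 440 320 6
```

```text
(no output)
```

View pics/s17.png

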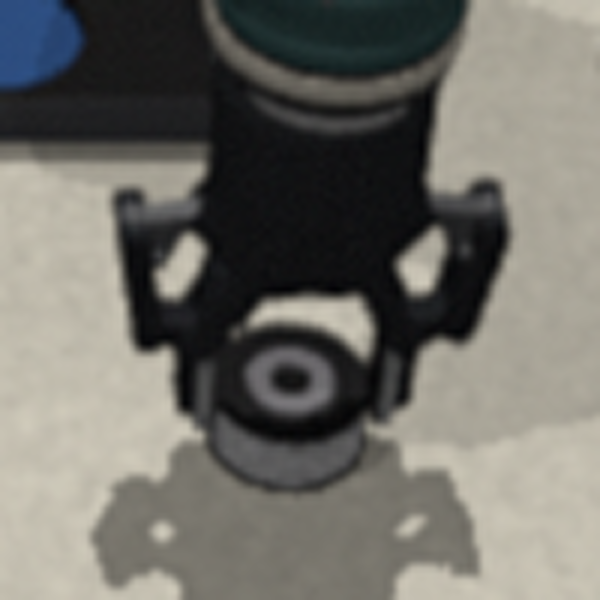

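>>> {"method": "apply_moves", "body": {"xyz": [[0, 0, 5], [0, 0, 12], [0, 0, 30], [0, 0, 60], [-10, 20, 70], [-28, 60, 70], [-48, 105, 70], [-68, 150, 70]], "turn": [0, 0, 0, 0, 0, 0, 0, 0], "jaw": [52, 52, 52, 52, 52, 52, 52, 52]}}

```text
t: 29.6
eef_pos: [552.4, 67.9, 78.7]
tcp_rot: [[1.0, 0.009, -0.0], [0.009, -1.0, 0.0], [-0.0, -0.0, -1.0]]
wrist_force: [-0.1, 0.2, -2.3]
gripper_width: 58.5
```

>>> {"method": "apply_moves", "body": {"xyz": [[-15, 35, 0], [-25, 55, -10], [-27, 58, -25], [-27, 58, -30], [-27, 58, -30], [-27, 58, -30]], "turn": [0, 0, 0, 0, 0, 0], "jaw": [52, 52, 52, 52, 52, 52]}}

```text
t: 30.35
eef_pos: [527.3, 123.7, 49.2]
tcp_rot: [[1.0, 0.009, 0.001], [0.009, -1.0, 0.0], [0.001, -0.0, -1.0]]
wrist_force: [0.1, 0.4, -2.9]
gripper_width: 58.3
```

```bash
python3 crop.py side s18 280 150 400 270 5; python3 crop.py top t18 200 160 350 310 4;  python3 -c "
from station import ctrl;s=ctrl.get_state();print(s['t'],s['eef_pos'],s['gripper_width'],s['wrist_force'])"
```

```text
30.45 [527.31565515 123.70581598  49.167707  ] 58.516348076194426 [ 0.27680867  0.029483   -2.61446636]
```

View pics/s18.png

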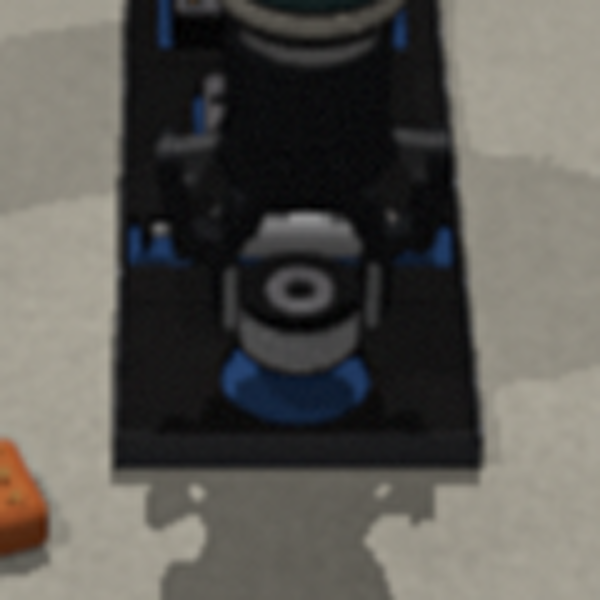

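View pics/t18.png

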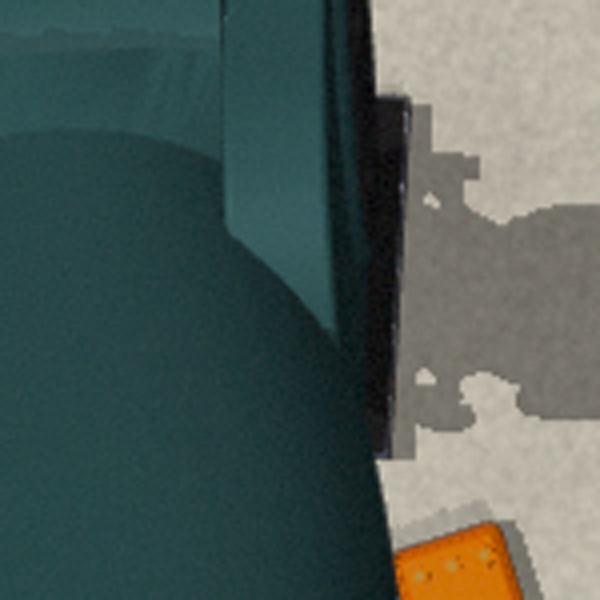

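Run:
```python
from h import *
f=load('side')
for X in((527,88.2,17),(527.3,93.7,39.6)): print(((proj(f,X)-[280,150]+.5)*5).round(1))
```

```text
[298.8 432. ]
[300.1 388.8]
```

>>> {"method": "apply_moves", "body": {"xyz": [[0, -1.5, -8], [0, -1.5, -16], [0, -1.5, -21], [0, -1.5, -21], [0, -1.5, -21]], "turn": [0, 0, 0, 0, 0], "jaw": [52, 52, 52, 52, 52]}}

```text
t: 31.08
eef_pos: [527.1, 122.4, 27.9]
tcp_rot: [[1.0, 0.009, 0.0], [0.009, -1.0, 0.0], [0.0, -0.0, -1.0]]
wrist_force: [-0.5, 0.4, -2.6]
gripper_width: 57.6
```

```bash
python3 crop.py side s19 310 180 380 250 8;  python3 -c "
from station import ctrl;s=ctrl.get_state();print(s['t'],s['eef_pos'],s['gripper_width'],s['wrist_force'])"
```

```text
31.125 [527.12980021 122.46162855  27.95896129] 58.38526260801252 [-1.10870034  0.02197732 -3.29980738]
```

View pics/s19.png

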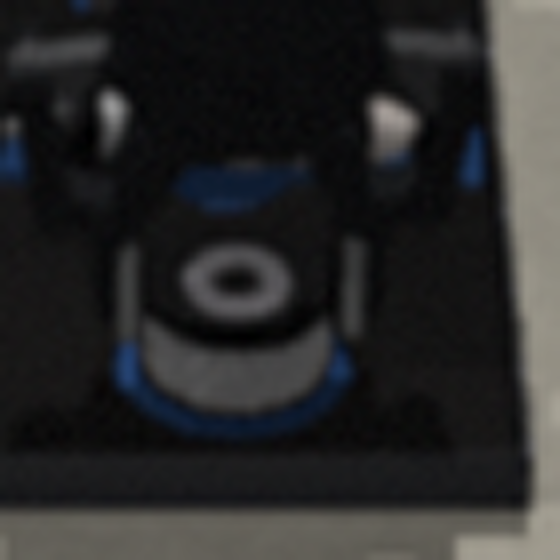

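Reel's underside is about level with the foam top. Gaps are even: left 112/138, right 335/355, front ~18 rows, which is about 6 mm. Lower it.

>>> {"method": "apply_moves", "body": {"xyz": [[0, 0, -4], [0, 0, -7], [0, 0, -8.5], [0, 0, -9], [0, 0, -9]], "turn": [0, 0, 0, 0, 0], "jaw": [52, 52, 52, 52, 52]}}

```text
t: 31.75
eef_pos: [526.8, 122.4, 19.5]
tcp_rot: [[1.0, 0.009, 0.0], [0.009, -1.0, -0.0], [0.0, 0.0, -1.0]]
wrist_force: [-6.3, -1.0, 15.6]
gripper_width: 58.2
```

>>> {"method": "apply_moves", "body": {"xyz": [[0, 0, 0], [0, 0, 0], [0, 0, 0], [0, 0, 8], [0, 0, 25], [0, 0, 45], [0, -5, 60], [8, -30, 65]], "turn": [0, 0, 0, 0, 0, 0, 0, 0], "jaw": [62, 66, 70, 72, 72, 72, 72, 72]}}

```text
t: 32.75
eef_pos: [535.2, 92.6, 85.1]
tcp_rot: [[1.0, 0.011, 0.001], [0.011, -1.0, 0.0], [0.001, -0.0, -1.0]]
wrist_force: [1.2, -0.8, -1.3]
gripper_width: 71.8
```

>>> {"method": "apply_moves", "body": {"xyz": [[18, -50, 0], [34, -105, 0], [50, -160, 0], [66, -215, 0], [80, -265, 0], [92, -295, 0], [95, -302, -10], [95.5, -302, -20]], "turn": [0, 0, 0, 0, 0, 0, 0, 0], "jaw": [64, 64, 64, 64, 64, 64, 64, 64]}}

```text
t: 33.75
eef_pos: [630.1, -209.5, 63.0]
tcp_rot: [[1.0, 0.009, -0.001], [0.009, -1.0, 0.0], [-0.001, -0.0, -1.0]]
wrist_force: [-0.2, 0.8, 0.7]
gripper_width: 64.0
```

```bash
python3 crop.py side s20 330 230 450 400 4; python3 crop.py top t20 190 160 350 290 5;  python3 -c "
from station import ctrl;s=ctrl.get_state();print(s['t'],s['eef_pos'],s['gripper_width'],s['wrist_force'])"
```

```text
33.85 [ 629.42180363 -208.23952058   62.36679197] 64.04824177711414 [-0.08950627  0.08769724  0.25966093]
```

View pics/s20.png

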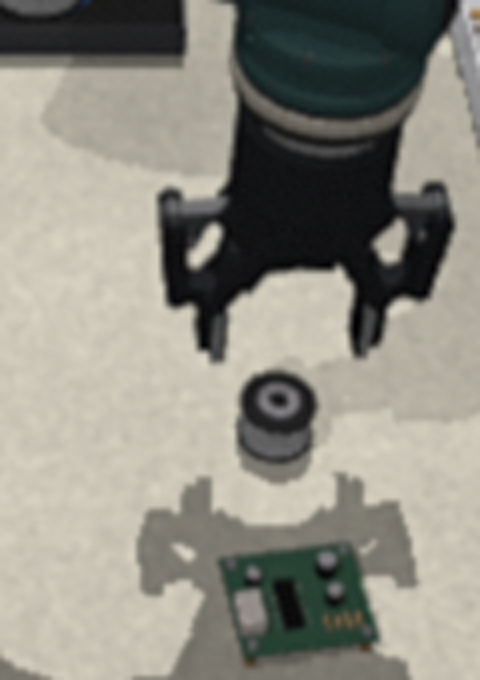

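View pics/t20.png

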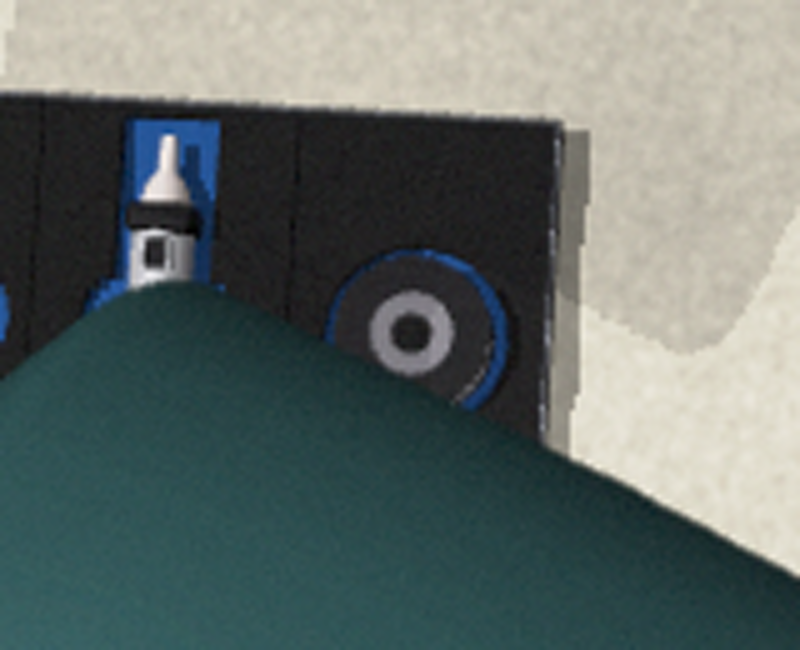

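Run:
```python
from h import *
f=load('top')
print('wide now',ray(f,271.8,226.0,38))
print('small',ray(f,350+369.5/3.8-.4,150+100.5/3.6-.4,26))
print('wide orig',ray(f,350+120.5/3.8-.4,150+111.5/3.6-.4,28))
```

```text
wide now [527.36946511 123.59017152  38.        ]
small [ 630.44038654 -209.4231719    26.        ]
wide orig [621.09390374 -83.12711008  28.        ]
```

Wide reel's hub is at (527.4,123.6), in the pocket. The small reel's hub is at (630.4,-209.4), under the gripper. Grasp it.

>>> {"method": "apply_moves", "body": {"xyz": [[0, 0, -18], [0, 0, -36], [0, 0, -50], [0, 0, -57], [0, 0, -57], [0, 0, -57], [0, 0, -57], [0, 0, -57]], "turn": [0, 0, 0, 0, 0, 0, 0, 0], "jaw": [64, 64, 64, 58, 48, 40, 32, 32], "grip_force": 35}}

```text
t: 34.85
eef_pos: [630.9, -209.7, 7.6]
tcp_rot: [[1.0, 0.009, 0.001], [0.009, -1.0, -0.0], [0.001, 0.0, -1.0]]
wrist_force: [-0.4, 1.4, 6.3]
gripper_width: 38.8
```

>>> {"method": "apply_moves", "body": {"xyz": [[0, 0, 0], [0, 0, 5], [0, 0, 12], [0, 0, 30], [0, 0, 60], [0, 0, 85], [0, 0, 90], [0, 0, 90]], "turn": [0, 0, 0, 0, 0, 0, 0, 0], "jaw": [32, 32, 32, 32, 32, 32, 32, 32]}}

```text
t: 35.85
eef_pos: [630.4, -209.6, 96.4]
tcp_rot: [[1.0, 0.009, -0.0], [0.009, -1.0, 0.0], [-0.0, -0.0, -1.0]]
wrist_force: [-0.5, 0.3, -1.5]
gripper_width: 39.0
```

```bash
python3 crop.py side s21 330 200 450 370 4;  python3 -c "
from station import ctrl;s=ctrl.get_state();print(s['t'],s['eef_pos'],s['gripper_width'],s['wrist_force'])"
```

```text
35.9 [ 630.09614753 -209.42183446   95.8869346 ] 38.747812470196415 [ 1.07414492 -0.80417217 -0.57484251]
```

View pics/s21.png

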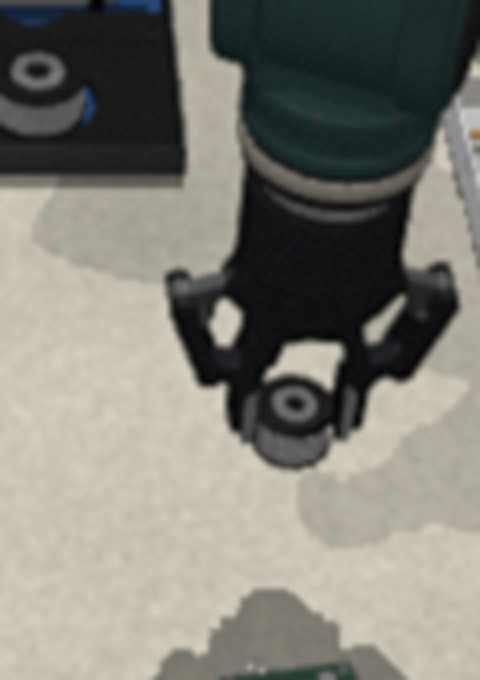

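>>> {"method": "apply_moves", "body": {"xyz": [[-8, 25, 0], [-22, 70, 0], [-38, 122, 0], [-54, 175, 0], [-70, 227, 0], [-85, 275, 0], [-97, 315, 0], [-103, 332.5, 0]], "turn": [0, 0, 0, 0, 0, 0, 0, 0], "jaw": [32, 32, 32, 32, 32, 32, 32, 32]}}

```text
t: 36.9
eef_pos: [526.2, 124.6, 95.9]
tcp_rot: [[1.0, 0.011, -0.002], [0.011, -1.0, -0.0], [-0.002, 0.0, -1.0]]
wrist_force: [-0.1, -1.0, -1.3]
gripper_width: 38.8
```

>>> {"method": "apply_moves", "body": {"xyz": [[0, 0, -12], [0, 0, -28], [0, 0, -38], [0, 0, -42], [0, 0, -42], [0, 0, -42]], "turn": [0, 0, 0, 0, 0, 0], "jaw": [32, 32, 32, 32, 32, 32]}}

```text
t: 37.65
eef_pos: [527.8, 122.8, 55.1]
tcp_rot: [[1.0, 0.009, 0.001], [0.009, -1.0, 0.0], [0.001, -0.0, -1.0]]
wrist_force: [0.0, -0.5, -1.5]
gripper_width: 38.9
```

```bash
python3 crop.py side s22 310 170 380 240 8;  python3 -c "
from station import ctrl;s=ctrl.get_state();print(s['t'],s['eef_pos'],s['gripper_width'],s['wrist_force'])
from h import *
f=load('side')
for X in((527.4,123.6,38),(527.4,93.6,38),(527.4,123.6,s['eef_pos'][2]-7.4+26),(527.4,103.6,s['eef_pos'][2]-7.4)): print(((proj(f,X)-[310,170]+.5)*8).round(1))
"
```

```text
37.7 [527.81259894 122.85909644  55.16879735] 38.84072313152282 [-0.07431244 -0.09096284 -0.90889917]
[235.  399.1]
[240.4 466.4]
[238.1 307.5]
[239.4 419. ]
```

View pics/s22.png

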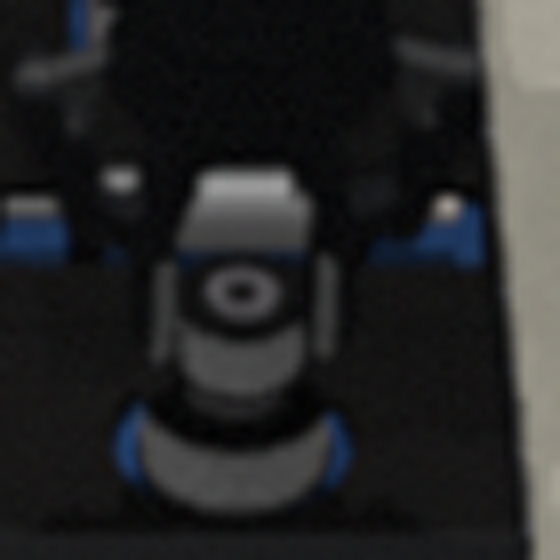

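>>> {"method": "apply_moves", "body": {"xyz": [[-1, 0.5, -2], [-1, 0.5, -5], [-1, 0.5, -7.5], [-1, 0.5, -9], [-1, 0.5, -10], [-1, 0.5, -10.5], [-1, 0.5, -10.5]], "turn": [0, 0, 0, 0, 0, 0, 0], "jaw": [32, 32, 32, 32, 32, 32, 32]}}

```text
t: 38.58
eef_pos: [526.5, 123.4, 45.5]
tcp_rot: [[1.0, 0.009, 0.001], [0.009, -1.0, 0.0], [0.001, 0.0, -1.0]]
wrist_force: [-8.5, -0.8, 21.9]
gripper_width: 38.8
```

```bash
python3 crop.py side s23 310 170 380 240 8
```

```text
(no output)
```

View pics/s23.png

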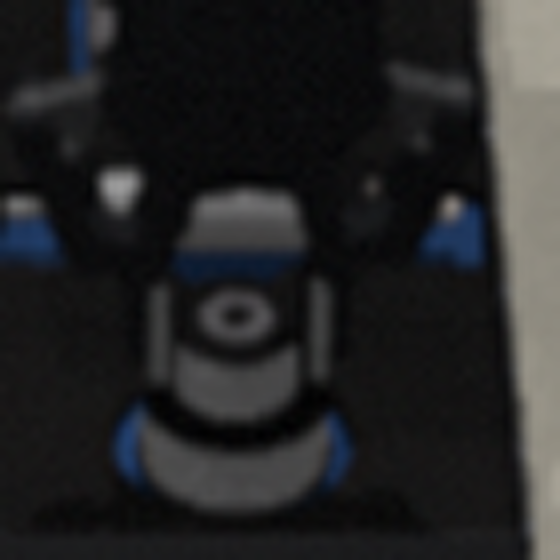

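Small reel is on top, in contact (22 N). I ease off slightly, then release and retreat.

>>> {"method": "apply_moves", "body": {"xyz": [[0, 0, 0.8], [0, 0, 0.8], [0, 0, 0.8], [0, 0, 0.8], [0, 0, 10], [0, 0, 30], [0, 0, 55], [0, -10, 80]], "turn": [0, 0, 0, 0, 0, 0, 0, 0], "jaw": [32, 44, 50, 52, 54, 54, 54, 54]}}

```text
t: 39.62
eef_pos: [526.5, 113.7, 125.7]
tcp_rot: [[1.0, 0.01, 0.0], [0.01, -1.0, 0.0], [0.0, -0.0, -1.0]]
wrist_force: [0.2, -0.6, 0.0]
gripper_width: 53.6
```

>>> {"method": "apply_moves", "body": {"xyz": [[-5, -40, 20], [-10, -90, 40], [-15, -145, 60], [-20, -200, 60], [-25, -250, 60], [-30, -290, 60], [-30, -300, 60], [-30, -300, 60]], "turn": [0, 0, 0, 0, 0, 0, 0, 0], "jaw": [54, 54, 54, 54, 54, 54, 54, 54]}}

```text
t: 40.62
eef_pos: [496.5, -186.6, 184.5]
tcp_rot: [[1.0, 0.008, 0.0], [0.008, -1.0, 0.0], [0.0, -0.0, -1.0]]
wrist_force: [0.3, -0.7, 0.4]
gripper_width: 53.8
```

```bash
python3 crop.py side s24 280 130 440 270 4.8; python3 crop.py top t24 80 150 310 290 3.4;python3 - <<'E'
from h import *
a=load('top')['image']; cv2.imwrite('pics/t25.png',cv2.resize(a[180:280,230:330],None,fx=6,fy=6,interpolation=cv2.INTER_CUBIC)[:,:,::-1])
cv2.imwrite('pics/t26.png',a[:,:,::-1])
E
```

View pics/s24.png

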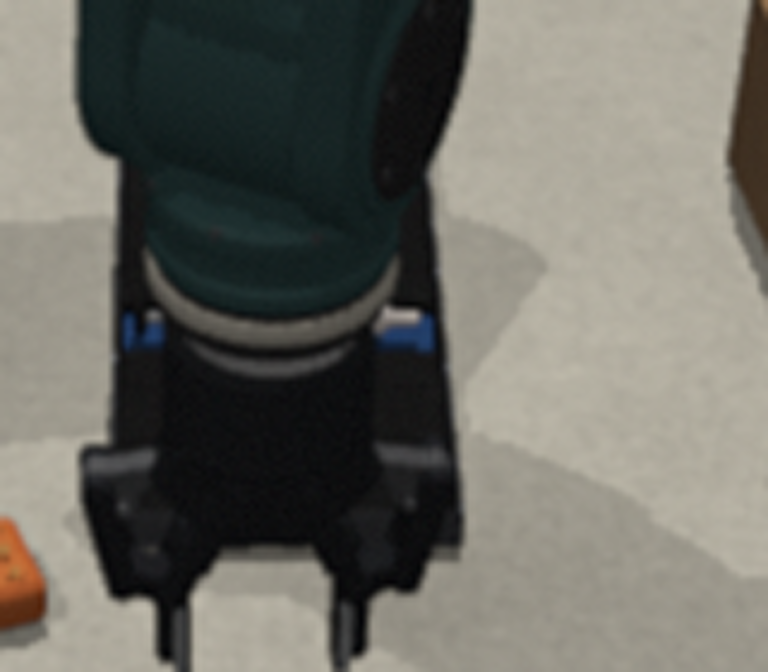

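View pics/t24.png

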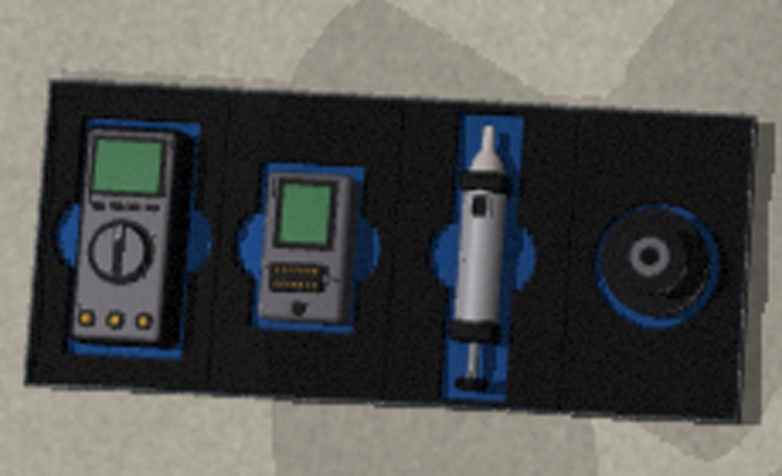

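View pics/t25.png

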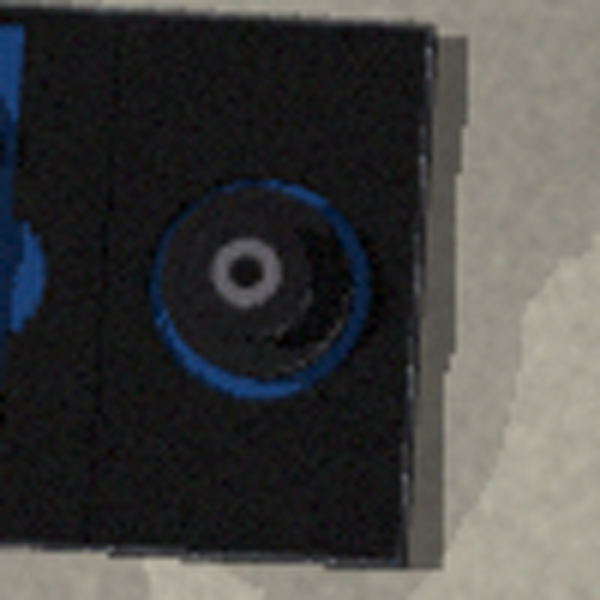

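View pics/t26.png

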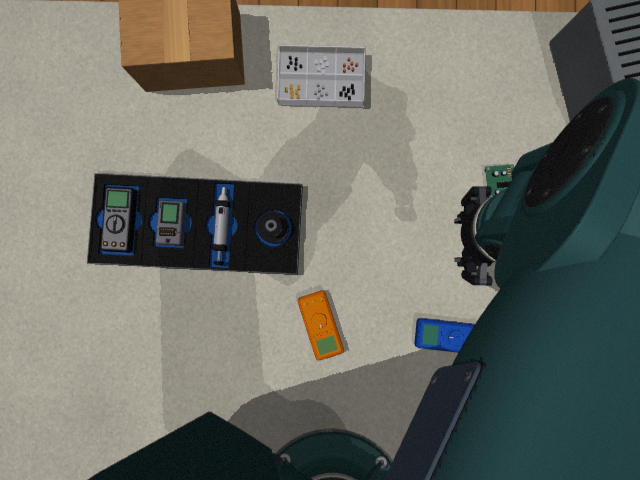

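Run:
```python
from h import *
f=load('top'); print(ray(f,246.5/6+230-.4,272.5/6+180-.4,64))
```

```text
[526.48225143 123.07264433  64.        ]
```

>>> {"method": "apply_moves", "body": {"xyz": [[-10, -40, 20], [-25, -90, 40], [-45, -140, 60], [-60, -180, 60], [-70, -200, 60], [-70, -200, 60]], "turn": [0, 0, 0, 0, 0, 0], "jaw": [54, 54, 54, 54, 54, 54]}}

```text
t: 41.48
eef_pos: [426.4, -386.4, 244.0]
tcp_rot: [[1.0, 0.008, -0.0], [0.008, -1.0, 0.001], [-0.0, -0.001, -1.0]]
wrist_force: [0.6, 0.2, -0.5]
gripper_width: 53.9
```

```bash
python3 crop.py side s27 280 130 440 270 4.8
python3 - <<'E'
from h import *
cv2.imwrite('pics/s28.png',load('side')['image'][:,:,::-1])
f=load('side')['image']; cv2.imwrite('pics/s29.png',cv2.resize(f[180:250,310:380],None,fx=8,fy=8,interpolation=cv2.INTER_CUBIC)[:,:,::-1])
E
```

```text
(no output)
```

View pics/s28.png

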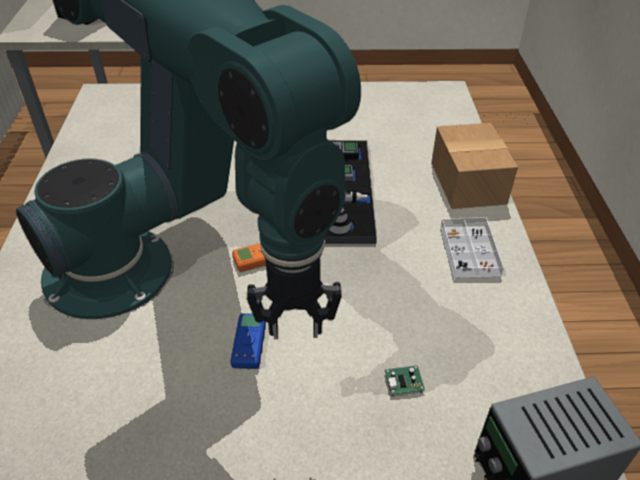

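View pics/s29.png

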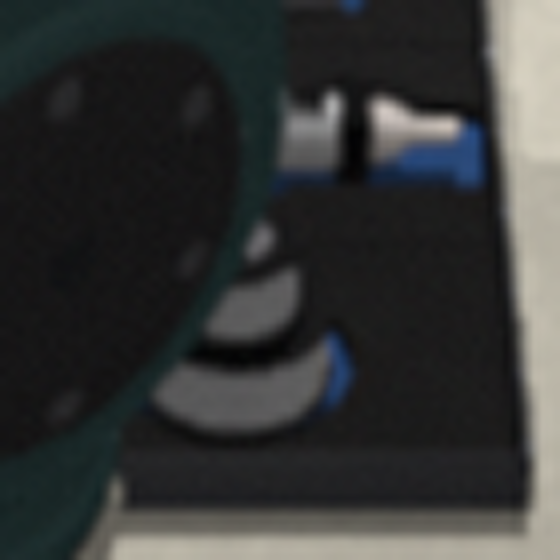

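```bash
python3 -c "
from station import ctrl
print(ctrl.job_done())"
```

```text
the job is handed in; nothing more can be done
None
```

All five parts are back in the tray, and the job was handed in about 41.5 s into the 112 s allowed. I placed the meter, then the tester, the pump, the wide reel, and last the small reel on top.

**Last checks:**
- **Pockets:** The final top view shows the meter, tester and pump lying face up, each in its own pocket with blue margins around it. Each was set down under light contact (5–16 N on the wrist) before release, and the wide reel likewise (16 N).
- **Reels:** The small reel's hub reads (526.5, 123.1) and the wide reel's (527.4, 123.6), so they are centred to about 1 mm. The small reel went down with 22 N on the wrist.
- **Left alone:** The circuit board looks unmoved by eye in the side view. The blue and orange look-alikes were never touched.

**Disagreements:**
- **Side camera:** It read about 6–7 mm too far in y compared with the top camera. Checking it against the shut gripper favoured the top camera, so I used that for positions.
- **Placing offsets:** The tester and pump hovered 4–6 mm too far in x, which I corrected before lowering.
- **Partly blocked view:** In the last side view the arm hid most of the tray, so the final check there covers only its visible edge.

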